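Crank the packing rest up level with the bag sealer

ROBOT

A 7-joint arm with a two-finger parallel gripper is mounted at the origin on the work surface; the furniture and walls round the work are solid. World frame = base frame: x ahead of the robot, y to its left, z up, the work surface at z = 0. Lengths are in m, angles in rad, forces in N, time in s.
With the tool pointing down it reaches from about 0.425 to 0.875 m from the base axis. Payload 4.7 kg.
Tool frame: the origin (TCP) lies on the centre line of the jaws, within the pads' length; the fingertips stand ahead of it and the grasp point (between the pads) lies 2 mm behind it (nose_length is the z of the fingertips in the tool frame, in m); z points along the fingers, y is the line along which they close (so a half turn about z gives the same grasp; the last joint's range is limited). The gripper opens to 87 mm and grips with 3 to 60 N. Pads are 19 mm wide; open, the fingers measure 117 mm over their backs; the gripper's body (75 mm by 190 mm) begins 51 mm behind the grasp point.
Start: joints at [-1.164, 0.321, -0.07, 1.45, 0.023, 1.371, -0.057], TCP at [0.249, 0.601, 0.24] pointing down, gripper open.
Joint ranges: [-2.86, 2.86], [-0.3, 2.09], [-1.38, 1.24], [0.06, 2.45], [-1.56, 4.7], [0.09, 2.05], [-2.69, 2.69]. Speed limits (rad/s): [2.57, 2.57, 3.14, 3.14, 3.14, 3.14, 3.14].

INTERFACE

Orientations are given as a rotation vector (axis times angle).
In Python, from bench import * gives the robot as it stands.
- The arm moves only by the tool send_rows, never from a script. Its arguments are lists of equal length, an entry for each row: "xyz": the shift along the tool's x, y, z in mm, a list of three; "dr": the turn, a rotation vector about the tool's x, y, z in rad, a list of three. A call has exactly 10 rows; each row is the pose to reach, as a shift and turn from the pose commanded when the call began, along the tool's axes at that moment; what a row does not reach only later rows make up. A row lasts 1/12 s, in which the tool goes at most 41.7 mm and 7.16 degrees, less where a joint would pass 70% of its speed; a pose out of reach is approached as far as the arm can. A call with a gripper value outside its range is refused whole. "jaw" is the finger opening in mm, from 0 to 87, set as the call begins (left out, the last holds). The fingers move at their own pace and stop on an object; "grip_force" is the grip in N (left out, the last holds). Time passes only in rows, so rows that repeat a pose let the fingers close, or fill a call up. It gives the time, the measured TCP pose, the force, the opening and the grip force at its end, in the units of the state.
- get_state(): the state, without advancing time (a new reading comes with each control period).
- get_image(name): name is "scene" or "top"; returns the picture (400x640x3 uint8, red, green, blue); there is no depth.
- calibration(name): a dict with "vfov" (degrees; the focal length in pixels is half the picture's height over the tangent of half this angle, whatever the lens; pixels are square), "cx", "cy" (the principal point, pixels), "k1" (the pictures are not rectified: a ray, as slopes to the right and down, at radius r is drawn at 1 + k1 r^2 times it, then the intrinsics apply), "rvec" (rotation vector, rad) and "tvec" (3), from world to camera coordinates, as OpenCV has them. Camera axes: x right, y down, z forward; pixel columns grow to the right and rows downward; lengths in m; the calibration is good to about 2 mm. A picture is of the moment at which its call begins. calibration takes no time and is no camera call.
- close_job(): hands the job in; it is judged then, once.
The state is a dict: "time": time; "joint_positions": joint angles; "qd": joint speeds; "joint_torque": joint torques, N m; "position": TCP position; "tool_rot": TCP orientation; "ft_force": force on the tool from outside, world axes, zero at the start; "torque": the same for the moment, N m; "grip_width": opening from 0.0 (shut) to 1.0 (fully open); "grip_force": force on a finger pad.
Only numpy, scipy, OpenCV 4.12 (cv2) and the standard library are available. Lean on these libraries where they do the work, as an engineer would, in place of code of your own. Each camera call takes 0.05 s, during which the arm holds its last target. There are 200 camera calls.

TASK

The little screw-lift rest behind the bag sealer is set too low: pick up the loose crank, fit its slotted hub fully down over the nose and cross bar of the stand's upright spindle, and wind the rest up until its plate is level with the sealer's sealing strip, 66 mm above the table. Feel the slots onto the bar and wind gently, never forcing the crank against the spindle; keep the tin and the spice jar standing on the rest, and leave the crank fitted on the spindle.

Things in the scene. Friction and masses are not known exactly. Their poses are not given: they have to be found in the camera images.
- crank: Loose crank, 0.3 kg, dark steel, standing on its hub on the table. Origin: centre of the hub's underside; z up, x along the arm. Hub: 34 x 34 mm block, 44 mm high, sides facing x and y; two crossing slots along x and y cut through its underside, 10 mm wide, 12 mm deep, and above them a 13 mm bore up to 36 mm. Arm 16 mm wide at 33 to 40 mm height, along +x. Centre of mass 8 mm from the hub's axis.
- crank_knob (a point): Middle of the crank's upright black grip, a barrel 22 mm thick and 46 mm long, 42 to 88 mm above the hub's underside; this point is at (70, 0, 65) mm in the crank's frame. The grip revolves freely on its pin, so a gripper that holds it can go round without turning.
- lift_stand: Screw-lift stand fixed to the table behind the sealer: two columns, head plate 94 (x) x 36 (y) mm with its top 117 mm above the origin, and between them an upright screw whose spindle end sticks out of the head. Turning the screw clockwise from above raises the rest 10 mm a turn; the screw itself does not rise. Origin: on the screw's axis, 0 to 12 mm above the table; z up, y towards the rest.
- spindle_seat (a point): On the screw's axis, 123 mm above the stand's origin, on the 26 mm round shoulder where the hub comes to rest; does not turn. The spindle's 10 mm round nose rises 30 mm above it; through it a cross bar 30 x 6 mm, 3 to 11 mm up, which the hub's slots must drop over. The bar stands at any angle, to be seen or felt; it fits four ways, 7 degrees play each way. The screw is stiff (0.12 N m) and stays put.
- rest_top (a point): Centre of the top face of the rest's steel plate (110 mm in x, 190 mm in y, low lip at the back), carried by a carriage on the columns; 125 mm from the screw's axis along the stand's y. At the start it lies 39 to 53 mm above the table; the sealing strip of the blue hand sealer, with which it is to be level, is a narrow bar with its top 66 mm above the table.
- tin_a: Round food tin, 76 mm across, 58 mm high, 0.26 kg, standing loose on the rest's plate. Origin: centre of its underside.
- spice_a: Spice jar with a yellow cap, 44 mm across, 100 mm high, standing loose on the rest's plate. Origin: centre of its underside.

How it is judged:
By the outcome, as a careful person would: the job done as asked, in the order asked, and still so for the second after the job is handed in, with the robot touching nothing.
It also fails if it takes over 70 s, if anything falls off the work surface, if the arm or the gripper's body presses on something with over 40 N, if the wrist force passes 120 N, or if a joint passes its speed limit or range.

## Working session

There is one attempt and no reset: what is moved stays moved. The work goes in short steps, Python scripts to look and compute and a tool call to move; the robot and the scene stay as the last step left them, time stands still between calls to the robot, and variables do not carry over. Pictures are saved under pics/ and viewed, at most 10 in all, crops included, and the job is handed in when it is done.

Besides the shell and the picture viewer there is one more tool, called after "Call:" as name(argument=value, ...) on one line, values as JSON. send_rows: Moves the arm, as the interface text tells. Its arguments: {"type":"object","properties":{"xyz":{"type":"array"},"dr":{"type":"array"},"jaw":{"type":"number"},"grip_force":{"type":"number"}},"required":["xyz","dr"]}

```bash
ls; mkdir -p pics
python3 - <<'E'
from bench import *
import cv2,json
s=get_state();print(s)
for n in("scene","top"):
    print(n,calibration(n)); cv2.imwrite(f"pics/{n}0.png",cv2.cvtColor(get_image(n),cv2.COLOR_RGB2BGR))
E
```

```text
pics
{'time': 0.0, 'joint_positions': array([-1.16389092,  0.32184396, -0.0701079 ,  1.45164382,  0.02255126,
        1.3707995 , -0.05688797]), 'qd': array([-2.13950368e-04, -5.23775439e-04,  2.50042500e-03,  8.91318762e-05,
        9.40771301e-04, -2.59970846e-03, -4.33445307e-04]), 'joint_torque': array([-9.13314925e-04, -4.91292214e+01, -4.04394558e-01, -3.12534678e+01,
       -6.40554121e-02,  4.36018920e-02,  1.47857481e-04]), 'position': array([0.24862834, 0.60001704, 0.23846369]), 'tool_rot': array([-6.12909754e-01, -3.08088553e+00,  2.95154863e-03]), 'ft_force': array([0.62683768, 0.11460407, 0.31064912]), 'torque': array([-0.05002461,  0.01578315, -0.01923351]), 'grip_force': 0.0, 'grip_width': 1.0011327587551675}
scene {'vfov': 56.17542605789754, 'cx': 315.76469390106007, 'cy': 199.75039535144992, 'k1': -0.06651721703368428, 'rvec': array([ 2.0182507 , -0.78116102,  0.4623552 ]), 'tvec': array([-0.48786649,  0.19187357,  0.74140212])}
top {'vfov': 44.77790712399718, 'cx': 328.5031344353075, 'cy': 202.61534627621103, 'k1': -0.12773493998474017, 'rvec': array([ 2.14678418, -2.1585097 ,  0.10880046]), 'tvec': array([-0.17086829,  0.50977503,  0.98121811])}
```

View pics/scene0.png

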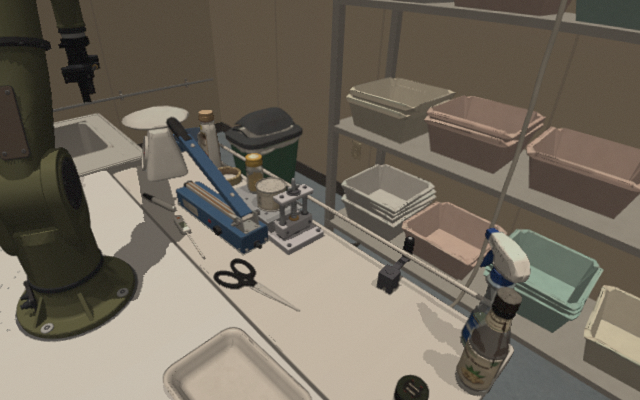

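View pics/top0.png

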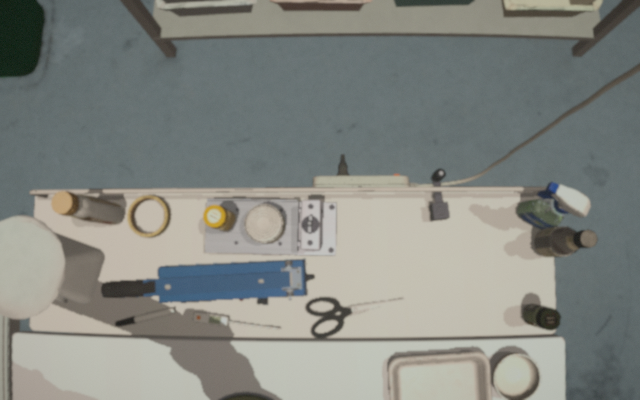

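The scene view shows the crank at about (393,270) and the stand at (293,215). In the top view they are at about (438,200) and (312,224). I'll enlarge both.

```bash
cat > h.py <<'E'
from bench import *
import cv2, numpy as np
from scipy.spatial.transform import Rotation as R
def cam(n):
    c=calibration(n); f=200/np.tan(np.radians(c['vfov'])/2)
    K=np.array([[f,0,c['cx']],[0,f,c['cy']],[0,0,1]]); return K,np.array([c['k1'],0,0,0,0.]),c['rvec'],c['tvec']
def proj(n,P):
    K,d,r,t=cam(n); return cv2.projectPoints(np.array(P,float).reshape(-1,1,3),r,t,K,d)[0][:,0]
def back(n,uv,z):
    K,d,r,t=cam(n); M=R.from_rotvec(r).as_matrix()
    q=cv2.undistortPoints(np.array(uv,float).reshape(-1,1,2),K,d)[:,0]
    D=np.c_[q,np.ones(len(q))]@M; C=-M.T@t
    return C+D*((z-C[2])/D[:,2])[:,None]
def crop(img,x,y,w,h,s): return cv2.resize(cv2.cvtColor(img,cv2.COLOR_RGB2BGR)[y:y+h,x:x+w],None,fx=s,fy=s,interpolation=cv2.INTER_CUBIC)
E
python3 - <<'E'
from h import *
t=get_image("top");s=get_image("scene")
a=crop(t,290,160,160,100,5)       # 800x500
cv2.imwrite("pics/t1.png",a)
cv2.imwrite("pics/s1.png",crop(s,240,150,190,150,4))
print(back("top",[[438,210],[438,175],[312,224]],0.05).round(3))
E
```

```text
[[ 0.49  -0.397  0.05 ]
 [ 0.562 -0.399  0.05 ]
 [ 0.463 -0.14   0.05 ]]
```

View pics/t1.png

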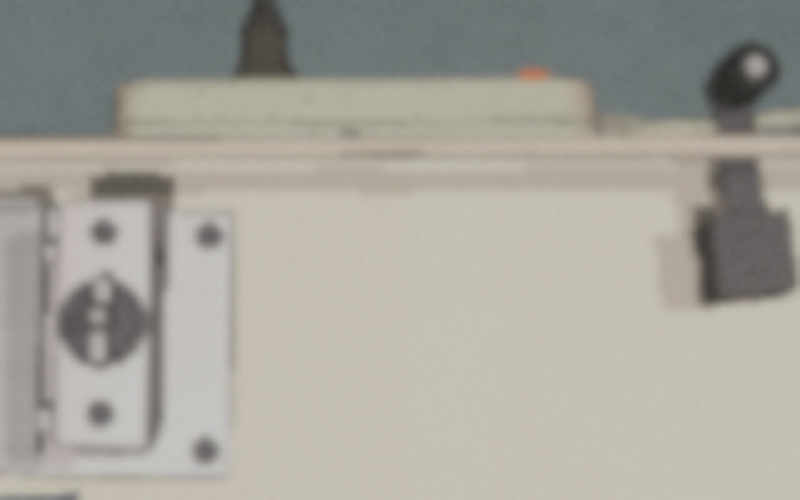

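View pics/s1.png

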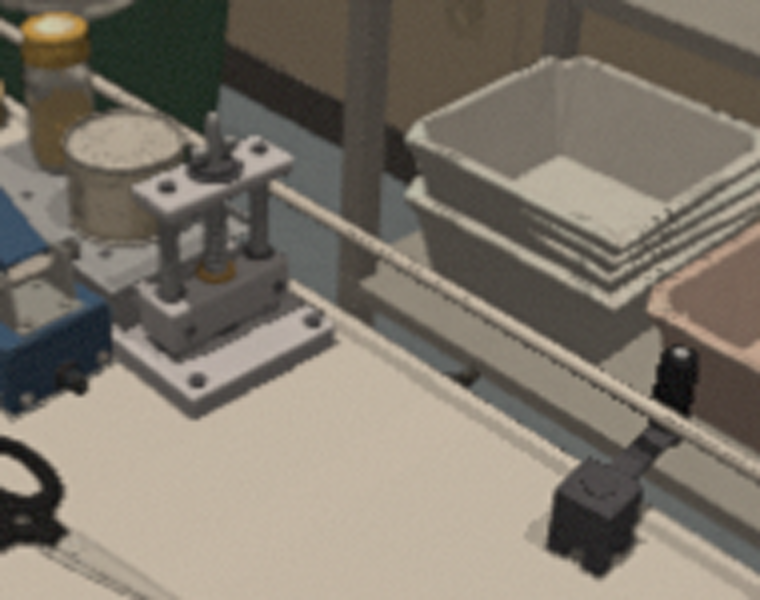

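```bash
cat > m.py <<'E'
from h import *
def T(X): X=np.array(X,float).reshape(-1,2); return (X+.5)/5-.5+[290,160]
def S(X): X=np.array(X,float).reshape(-1,2); return (X+.5)/4-.5+[240,150]
def tri(a,b):
    Ps=[];q=[]
    for n,u in(("top",T(a)),("scene",S(b))):
        K,d,r,t=cam(n); Ps.append(np.c_[R.from_rotvec(r).as_matrix(),t]); q.append(cv2.undistortPoints(u.reshape(-1,1,2),K,d)[:,0].T)
    X=cv2.triangulatePoints(*Ps,*q); X=(X[:3]/X[3]).T
    e=[np.linalg.norm(proj(n,X)-u,axis=1).round(1) for n,u in(("top",T(a)),("scene",S(b)))]
    return X.round(4),e
E
python3 - <<'E'
from m import *
print("bolts",tri([[103,232],[98,413]],[[258,148],[166,187]]))
print("base bolts",tri([[208,236],[205,451]],[[314,321],[197,379]]))
print("knobtop",tri([[757,65]],[[682,352]]))
hub=[[708,212],[783,208],[793,292],[718,300]]
print("hubtop",tri(hub,[[592,458],[643,487],[600,520],[556,490]]))
print(back("top",T(hub),.044).round(4), back("top",T([[757,65]]),.088))
print("bar z.135",back("top",T([[103,278],[97,362],[103,323]]),.134).round(4))
for x in ([.478,-.143],):
  for z in (.123,.131,.153): print(z,(proj("top",[*x,z])-[290,160])*5,(proj("scene",[*x,z])-[240,150])*4)
E
```

```text
bolts (array([[ 0.492 , -0.1419,  0.1276],
       [ 0.4246, -0.1401,  0.1272]]), [array([0.8, 0.9]), array([0.6, 0.8])])
base bolts (array([[ 0.503 , -0.1806,  0.0182],
       [ 0.4127, -0.1786,  0.0198]]), [array([1.1, 0.9]), array([1. , 0.8])])
knobtop (array([[ 0.5608, -0.3981,  0.0905]]), [array([0.8]), array([0.8])])
hubtop (array([[ 0.5086, -0.3868,  0.0408],
       [ 0.5102, -0.4182,  0.0409],
       [ 0.4743, -0.4198,  0.0425],
       [ 0.4728, -0.3902,  0.0428]]), [array([0.9, 1. , 0.3, 1.4]), array([0.9, 1. , 0.3, 1.4])])
[[ 0.5069 -0.3847  0.044 ]
 [ 0.5084 -0.4159  0.044 ]
 [ 0.4737 -0.4189  0.044 ]
 [ 0.4707 -0.3878  0.044 ]] [[ 0.56014187 -0.39744808  0.088     ]]
bar z.135 [[ 0.473  -0.1413  0.134 ]
 [ 0.4418 -0.1391  0.134 ]
 [ 0.4563 -0.1413  0.134 ]]
0.123 [[107.11110144 265.49716154]] [[237.17340375 162.15504521]]
0.131 [[105.9919606 263.4346923]] [[237.15793367 150.22178686]]
0.153 [[102.8106343  257.57153928]] [[237.11756772 116.80258512]]
```

```bash
cat >> h.py <<'E'
def go(p,yaz):
    "tool-frame shift (mm) and turn to have tool straight down at p with tool y at azimuth yaz deg"
    s=get_state(); R0=R.from_rotvec(s['tool_rot']); a=np.radians(yaz); y=np.array([np.cos(a),np.sin(a),0]); z=np.array([0,0,-1.])
    Rt=R.from_matrix(np.c_[np.cross(y,z),y,z])
    print("xyz",(R0.inv().apply(np.array(p)-s['position'])*1000).round(1),"dr",(R0.inv()*Rt).as_rotvec().round(4))
def st():
    s=get_state();m=R.from_rotvec(s['tool_rot']).as_matrix()
    print("t",round(s['time'],2),"p",s['position'].round(4),"yaz",np.degrees(np.arctan2(m[1,1],m[0,1])).round(2),"z",m[:,2].round(3),"F",s['ft_force'].round(1),"T",s['torque'].round(2),"w",round(s['grip_width']*87,1),"g",round(s['grip_force'],1),"q",s['joint_positions'].round(2))
E
python3 - <<'E'
import bench,h
print([ (k,getattr(bench,k)) for k in dir(bench) if 'nose' in k.lower()], [k for k in dir(bench) if k[0]!='_'])
from m import *
def t2(a,b): return tri((np.array(a)-[290,160])*5.,(np.array(b)-[240,150])*4.)
print("cone",t2([[25,265]],[[155,120]]))
print("handle",t2([[105,290]],[[172,125]]))
go([.249,.601,.42],67.5); go([.55,.15,.42],94); go([.4905,-.402,.25],94)
E
```

```text
[('nose_length', 0.017)] ['MotionError', 'calibration', 'close_job', 'get_image', 'get_state', 'nose_length']
cone (array([[0.3742, 0.4007, 0.1696]]), [array([2.1]), array([1.3])])
handle (array([[0.3413, 0.2082, 0.2173]]), [array([2.1]), array([1.4])])
xyz [   0.     0.6 -181.1] dr [-0.0012  0.0001 -0.    ]
xyz [-450.7 -300.8 -180.7] dr [-1.200e-03 -2.000e-04 -4.626e-01]
xyz [-606.9 -833.4  -10.1] dr [-1.200e-03 -2.000e-04 -4.626e-01]
```

Call:
send_rows(xyz=[[0,0,-40],[0,0,-80],[0,0,-120],[-20,-10,-150],[-50,-30,-170],[-80,-55,-180],[-115,-75,-180],[-145,-97,-180],[-180,-120,-180],[-215,-143,-180]], dr=[[0,0,0],[0,0,0],[0,0,0],[0,0,-0.05],[0,0,-0.1],[0,0,-0.15],[0,0,-0.2],[0,0,-0.25],[0,0,-0.3],[0,0,-0.35]])

```text
time: 1.03
position: [0.393, 0.3848, 0.4196]
tool_rot: [0.062, 3.141, 0.001]
ft_force: [0.4, 0.6, -0.1]
grip_width: 0.999
grip_force: 0.0
```

```bash
python3 -c "
from h import *
st();go([.55,.15,.42],94);go([.53,-.2,.35],94);go([.4905,-.402,.25],94)"
```

```text
t 1.03 p [0.393  0.3848 0.4196] yaz 87.74 z [ 0.  0. -1.] F [ 0.4  0.6 -0.1] T [ 0.07 -0.09 -0.04] w 86.9 g 0.0 q [-0.87  0.08  0.05  1.38 -0.    1.68  0.71]
xyz [-166.2 -228.4   -0.5] dr [ 4.000e-04  1.000e-04 -1.093e-01]
xyz [-160.  -579.    69.4] dr [ 4.000e-04  1.000e-04 -1.093e-01]
xyz [-128.5 -782.4  169.3] dr [ 4.000e-04  1.000e-04 -1.093e-01]
```

Call:
send_rows(xyz=[[-25,-35,0],[-50,-70,0],[-75,-105,0],[-100,-140,0],[-125,-175,0],[-140,-210,0],[-150,-248,0],[-160,-288,0],[-160,-328,5],[-160,-368,10]], dr=[[0,0,-0.02],[0,0,-0.04],[0,0,-0.06],[0,0,-0.08],[0,0,-0.1],[0,0,-0.109],[0,0,-0.109],[0,0,-0.109],[0,0,-0.109],[0,0,-0.109]])

```text
time: 1.87
position: [0.5366, 0.0097, 0.4093]
tool_rot: [-0.103, 3.14, -0.0]
ft_force: [0.2, 0.6, -0.4]
grip_width: 1.001
grip_force: 0.0
```

```bash
python3 -c "
from h import *
st();go([.4905,-.402,.22],94);go([.4905,-.402,.12],94)"
```

```text
t 1.87 p [0.5366 0.0097 0.4093] yaz 93.76 z [ 0. -0. -1.] F [ 0.2  0.6 -0.4] T [ 0.   -0.01  0.08] w 87.1 g 0.0 q [-0.44  0.04  0.4   1.44 -0.02  1.66  1.59]
xyz [  73.1 -407.7  189.4] dr [-0.0002  0.0002 -0.0042]
xyz [  73.1 -407.7  289.4] dr [-0.0002  0.0002 -0.0042]
```

Call:
send_rows(xyz=[[8,-41,19],[16,-82,38],[24,-123,57],[32,-164,76],[40,-205,95],[48,-246,114],[56,-287,133],[64,-328,152],[70,-369,171],[73,-408,189]], dr=[[0,0,0],[0,0,0],[0,0,0],[0,0,0],[0,0,0],[0,0,0],[0,0,0],[0,0,0],[0,0,-0.004],[0,0,-0.004]])

```text
time: 2.7
position: [0.4919, -0.3662, 0.2362]
tool_rot: [-0.111, 3.139, 0.0]
ft_force: [0.5, 0.3, 0.3]
grip_width: 1.004
grip_force: 0.0
```

```bash
python3 -c "
from m import *
st();go([.4905,-.402,.12],94);go([.4905,-.402,.034],94)
s=get_image('scene');t=get_image('top')
b=crop(s,340,130,160,180,3); a=crop(t,390,150,100,180,3)
cv2.imwrite('pics/c2.png',np.hstack([b,a]))
"
```

```text
t 2.7 p [ 0.4919 -0.3662  0.2362] yaz 94.04 z [ 0.001  0.    -1.   ] F [0.5 0.3 0.3] T [ 0.05 -0.06  0.02] w 87.3 g 0.0 q [ 0.02  0.28  0.7   1.58 -0.19  1.35  2.39]
xyz [  4.  -35.6 116.2] dr [0.0002 0.0007 0.0007]
xyz [  4.  -35.6 202.2] dr [0.0002 0.0007 0.0007]
```

View pics/c2.png

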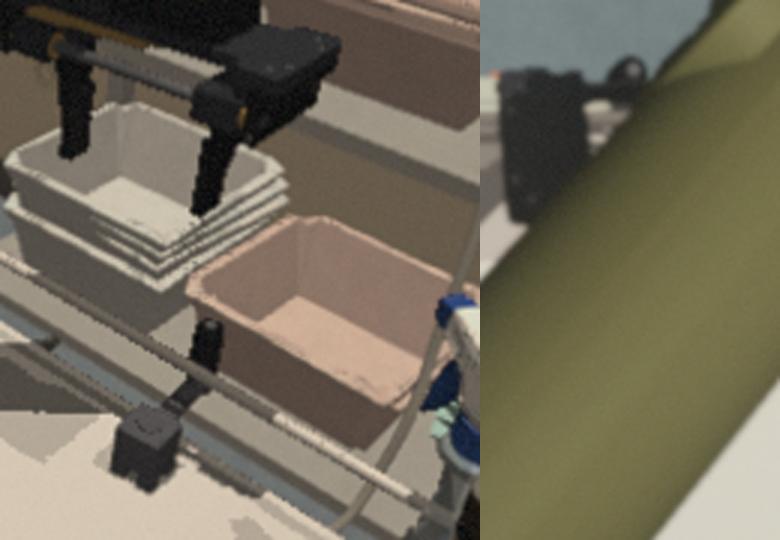

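The scene crop shows the fingers spread along y, with the hub top at about (145,425) and the knob beyond it. The gripper body runs along the finger line, so it clears the knob.

Call:
send_rows(xyz=[[0,0,0],[0,0,0],[0,0,15],[0,0,30],[0,0,45],[0,0,60],[0,0,75],[0,0,90],[0,0,90],[0,0,90]], dr=[[0,0,0],[0,0,0],[0,0,0],[0,0,0],[0,0,0],[0,0,0],[0,0,0],[0,0,0],[0,0,0],[0,0,0]])

```text
time: 3.63
position: [0.4937, -0.3626, 0.1473]
tool_rot: [-0.115, 3.139, 0.002]
ft_force: [1.0, -0.3, 0.3]
grip_width: 1.001
grip_force: 0.0
```

```bash
python3 -c "
from h import *
st();go([.4905,-.402,.034],94)"
```

```text
t 3.63 p [ 0.4937 -0.3626  0.1473] yaz 94.19 z [ 0.001  0.001 -1.   ] F [ 1.  -0.3  0.3] T [ 0.06 -0.01 -0.  ] w 87.0 g 0.0 q [ 0.04  0.35  0.68  1.69 -0.24  1.19  2.42]
xyz [  6.1 -39.2 113.2] dr [0.0011 0.0006 0.0033]
```

Call:
send_rows(xyz=[[2,-10,10],[4,-20,20],[6,-30,30],[6,-39,40],[6,-39,58],[6,-39,74],[6,-39,90],[6,-39,104],[6,-39,113],[6,-39,113]], dr=[[0,0,0],[0,0,0],[0,0,0],[0,0,0.003],[0,0,0.003],[0,0,0.003],[0,0,0.003],[0,0,0.003],[0,0,0.003],[0,0,0.003]])

```text
time: 4.47
position: [0.4878, -0.4034, 0.0311]
tool_rot: [0.104, -3.136, -0.003]
ft_force: [-0.7, 0.3, 1.1]
grip_width: 0.999
grip_force: 0.0
```

```bash
python3 -c "
from m import *
st();go([.4905,-.402,.034],94)
s=get_image('scene')
cv2.imwrite('pics/c3.png',crop(s,330,190,130,110,6))
"
```

```text
t 4.47 p [ 0.4878 -0.4034  0.0311] yaz 93.81 z [-0.004  0.002 -1.   ] F [-0.7  0.3  1.1] T [ 0.08 -0.01 -0.03] w 86.9 g 0.0 q [ 0.16  0.53  0.63  1.72 -0.36  1.01  2.55]
xyz [-2.8  1.2 -2.9] dr [ 0.0023 -0.0036 -0.0034]
```

View pics/c3.png

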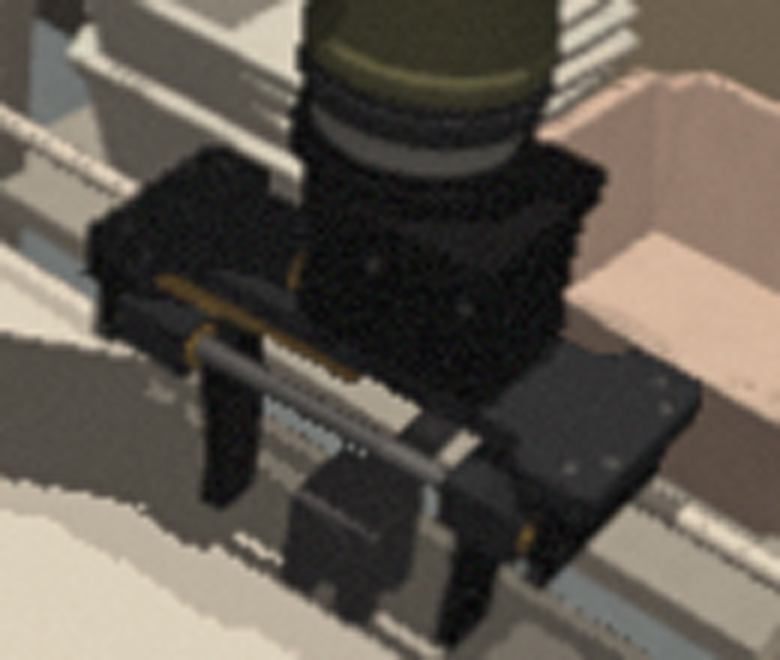

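The hub sits between the open fingers at about (350,510) in the crop. I'll make a small correction and close.

Call:
send_rows(xyz=[[-1.5,0.6,-1.5],[-2.8,1.2,-2.9],[-2.8,1.2,-2.9],[-2.8,1.2,-2.9],[-2.8,1.2,-2.9],[-2.8,1.2,-2.9],[-2.8,1.2,-2.9],[-2.8,1.2,-2.9],[-2.8,1.2,-2.9],[-2.8,1.2,-2.9]], dr=[[0.001,-0.002,0],[0.002,-0.004,0],[0.002,-0.004,0],[0.002,-0.004,0],[0.002,-0.004,0],[0.002,-0.004,0],[0.002,-0.004,0],[0.002,-0.004,0],[0.002,-0.004,0],[0.002,-0.004,0]], jaw=20, grip_force=30)

```text
time: 5.35
position: [0.492, -0.4027, 0.0368]
tool_rot: [-0.105, 3.136, -0.003]
ft_force: [-0.3, -0.4, -0.1]
grip_width: 0.387
grip_force: 29.9
```

```bash
python3 -c "
from m import *
st();p=get_state()['position'];go(p+[0,0,.03],94)"
```

```text
t 5.35 p [ 0.492  -0.4027  0.0368] yaz 93.84 z [ 0.004 -0.002 -1.   ] F [-0.3 -0.4 -0.1] T [-0.04  0.07 -0.07] w 33.7 g 29.9 q [ 0.15  0.52  0.63  1.72 -0.36  1.01  2.55]
xyz [ -0.1  -0.1 -30. ] dr [-0.0023  0.004  -0.0028]
```

Call:
send_rows(xyz=[[0,0,-15],[0,0,-35],[0,0,-60],[0,0,-90],[0,0,-120],[0,0,-150],[0,10,-180],[0,30,-205],[0,55,-215],[0,80,-215]], dr=[[0,0,0],[0,0,0],[0,0,0],[0,0,0],[0,0,0],[0,0,0],[0,0,0.02],[0,0,0.04],[0,0,0.06],[0,0,0.08]])

```text
time: 6.18
position: [0.4861, -0.3233, 0.2556]
tool_rot: [0.025, 3.132, -0.006]
ft_force: [0.1, 0.9, -2.8]
grip_width: 0.392
grip_force: 29.9
```

```bash
python3 -c "
from m import *
st();go([.458,-.141,.25],86)"
```

```text
t 6.18 p [ 0.4861 -0.3233  0.2556] yaz 89.07 z [ 0.009 -0.004 -1.   ] F [ 0.1  0.9 -2.8] T [ 0.06 -0.01  0.01] w 34.1 g 29.9 q [-0.08  0.19  0.71  1.63 -0.13  1.36  2.21]
xyz [ 31.1 181.8   4.6] dr [-0.0037  0.0093  0.0537]
```

Call:
send_rows(xyz=[[3,18,0],[6,38,0],[10,60,0],[14,82,0],[18,104,0],[22,126,0],[26,146,2],[29,164,4],[31,176,5],[31,182,5]], dr=[[0,0,0.005],[0,0,0.01],[0,0.002,0.015],[0,0.004,0.02],[-0.001,0.005,0.026],[-0.002,0.006,0.032],[-0.003,0.007,0.038],[-0.004,0.009,0.044],[-0.004,0.009,0.05],[-0.004,0.009,0.054]])

```text
time: 7.02
position: [0.4563, -0.1381, 0.2463]
tool_rot: [-0.102, -3.135, -0.006]
ft_force: [-0.1, 0.2, -2.3]
grip_width: 0.39
grip_force: 29.9
```

```bash
python3 -c "
from m import *
st();go([.458,-.141,.205],86)
t=get_image('top');s=get_image('scene')
cv2.imwrite('pics/c4.png',np.hstack([crop(s,245,100,100,130,4),crop(t,270,170,90,130,4)]))
# expected nose top
N=[.4583,-.141,.162]
print(proj('scene',N),(proj('scene',N)-[245,100])*4,(proj('top',N)-[270,170])*4)
"
```

```text
t 7.02 p [ 0.4563 -0.1381  0.2463] yaz 86.27 z [-0.005  0.004 -1.   ] F [-0.1  0.2 -2.3] T [-0.02 -0.01  0.02] w 34.0 g 29.9 q [-0.32 -0.07  0.53  1.87  0.04  1.35  1.71]
xyz [-2.1 -2.9 41.3] dr [ 0.0037 -0.0055  0.0047]
[[292.03130467 178.12387776]] [[188.12521867 312.49551106]] [[156.73592179 207.73369718]]
```

View pics/c4.png

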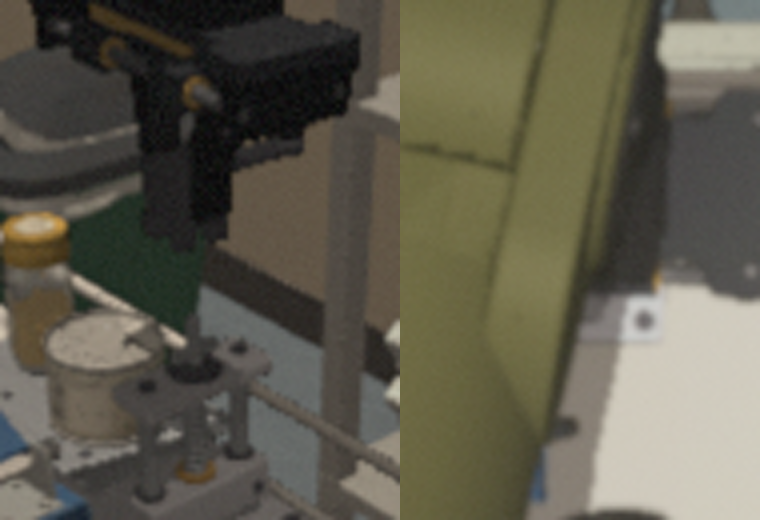

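The scene crop shows the hub hanging over the spindle, with the nose tip at about (190,317), close to the predicted (188,312). I'll centre it and start down.

Call:
send_rows(xyz=[[-1,-1.5,4],[-2,-3,10],[-2,-3,16],[-2,-3,22],[-2,-3,28],[-2,-3,34],[-2,-3,38],[-2,-3,38],[-2,-3,38],[-2,-3,38]], dr=[[0.002,-0.003,0.002],[0.004,-0.0055,0.005],[0.004,-0.0055,0.005],[0.004,-0.0055,0.005],[0.004,-0.0055,0.005],[0.004,-0.0055,0.005],[0.004,-0.0055,0.005],[0.004,-0.0055,0.005],[0.004,-0.0055,0.005],[0.004,-0.0055,0.005]])

```text
time: 7.95
position: [0.459, -0.143, 0.2084]
tool_rot: [0.113, 3.139, -0.003]
ft_force: [-0.0, 0.4, -3.2]
grip_width: 0.386
grip_force: 29.9
```

```bash
python3 -c "
from m import *
for i in range(5):
  st();s=get_image('scene')
go([.458,-.141,.195],86)
cv2.imwrite('pics/c5.png',crop(s,260,130,70,70,8))
"
```

```text
t 7.95 p [ 0.459  -0.143   0.2084] yaz 85.89 z [ 0.001 -0.002 -1.   ] F [-0.   0.4 -3.2] T [0.04 0.02 0.02] w 33.6 g 29.9 q [-0.31 -0.04  0.54  1.92  0.03  1.26  1.73]
t 8.0 p [ 0.4591 -0.143   0.2085] yaz 85.89 z [ 0.001 -0.002 -1.   ] F [ 0.1 -0.  -2.5] T [-0.04 -0.01  0.  ] w 33.4 g 29.9 q [-0.31 -0.04  0.54  1.92  0.03  1.26  1.73]
t 8.05 p [ 0.4591 -0.143   0.2085] yaz 85.89 z [ 0.001 -0.002 -1.   ] F [-0.3 -0.1 -2.2] T [0.04 0.04 0.01] w 34.0 g 29.9 q [-0.31 -0.04  0.54  1.92  0.03  1.26  1.73]
t 8.1 p [ 0.4591 -0.143   0.2085] yaz 85.89 z [ 0.001 -0.002 -1.   ] F [ 0.8 -0.5 -2.7] T [ 0.03  0.05 -0.04] w 34.1 g 29.9 q [-0.31 -0.04  0.54  1.92  0.03  1.26  1.73]
t 8.15 p [ 0.459  -0.143   0.2084] yaz 85.89 z [ 0.001 -0.002 -1.   ] F [-0.  -0.4 -2.9] T [-0.    0.03 -0.04] w 33.8 g 29.9 q [-0.31 -0.04  0.54  1.92  0.03  1.26  1.73]
xyz [ 1.1  1.9 13.4] dr [-0.0016  0.0013 -0.0019]
```

View pics/c5.png

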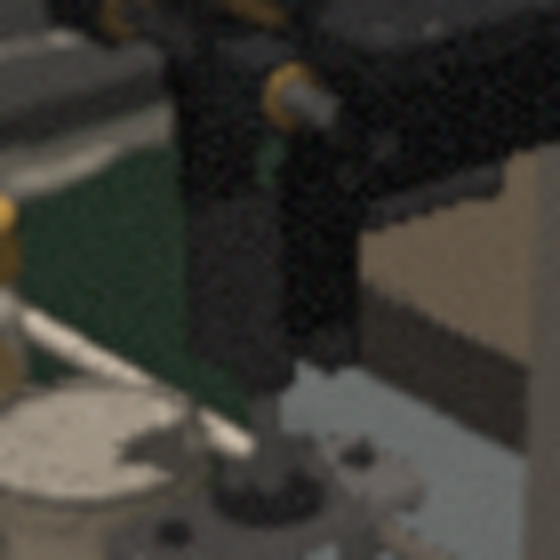

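```bash
python3 -c "
from m import *
f=lambda P:(((proj('scene',P)-[260,130])*8).round(0)).tolist()
p=np.array([.4591,-.143]);a=np.radians(-4);M=np.array([[np.cos(a),-np.sin(a)],[np.sin(a),np.cos(a)]])
for c in ([-17,-17],[-17,17],[17,17],[17,-17]): print(c,f([*(p+M@np.array(c)/1000),.1735]))
print('axis',f([*p,.1735]))
for q in ([.4583,-.141],[.4591,-.143],[.4583+.005,-.141]): print(q,f([*q,.135]),f([*q,.16]))
C=f; print(-R.from_rotvec(calibration('scene')['rvec']).as_matrix().T@calibration('scene')['tvec'])
"
```

```text
[-17, -17] [[249.0, 392.0]]
[-17, 17] [[177.0, 344.0]]
[17, 17] [[276.0, 311.0]]
[17, -17] [[349.0, 356.0]]
axis [[263.0, 350.0]]
[0.4583, -0.141] [[257.0, 468.0]] [[256.0, 391.0]]
[0.4591, -0.143] [[264.0, 470.0]] [[263.0, 393.0]]
[0.4633, -0.141] [[271.0, 463.0]] [[270.0, 386.0]]
[-0.01217127 -0.71008557  0.56580617]
```

```bash
python3 -c "
from m import *
im=cv2.imread('pics/top0.png',0); c=im[205:245,296:330]
cc=cv2.resize(c,None,fx=5,fy=5,interpolation=cv2.INTER_CUBIC)
for r in c[8:34,4:24]: print(*['%3d'%v for v in r])
print('disc',tri([[103,323]],[[215,165]]))
q=cv2.undistort
for h in (.130,.132): print(((proj('top',[[.4583,-.141,h],[.4583,-.141,h+.03]])-0)).round(2).tolist())
im=cv2.imread('pics/scene0.png',0); print(); c=im[174:200,284:304]
for r in c: print(*['%3d'%v for v in r])
"
```

```text
148 161 176 186 189 190 191 191 189 186 182 180 184 188 191 192 193 193 188 170
151 164 178 187 189 189 189 188 184 176 161 155 166 182 190 192 193 193 189 172
150 164 178 187 187 186 181 175 168 159 148 140 146 168 181 188 192 193 189 172
149 165 179 185 182 172 158 147 144 155 157 149 134 140 157 175 185 190 189 171
151 165 178 176 165 145 126 111 128 155 166 155 124 110 125 147 169 182 186 170
153 165 173 162 139 115  98  95 120 152 166 156 121  97 104 118 141 167 180 169
153 163 162 142 116  99  93  91 112 144 155 147 117  97  96 101 117 145 169 165
151 155 144 121 100  96  92  91 104 124 132 123 103  95  96  95 101 126 152 156
148 145 125 105  94  92  91  98 114 125 120 104  89  93  97  98  95 108 130 141
148 139 113  97  90  88  91 109 135 147 135 108  91  95  97  98  97 103 112 123
154 132 104  89  88  89  91 112 140 150 141 112  92  92  95  98  97  98 101 107
155 130 101  90  88  86  88 102 123 134 126 104  91  94  99  98  97  98  99 107
157 132 101  84  86  88  89  96 112 121 114  97  91  97  97  97  96  98 103 109
159 136 106  88  86  89  92 104 124 135 128 108  97  97  98 
[... 2507 characters left out ...]
  43  46  44  64  73  72  75  74  73  61  70  88 159 176 176
159 171 118  69  44  43  54  64  72  76  76  71  61  53  51  70 105 160 173 175
175 175 126  77  61  50  49  48  54  52  54  49  50  52  61  69 113 162 167 151
174 173 162 110  72  66  67  59  53  50  50  55  60  67  70  77 130 136 123 105
167 175 174 160 135 107  85  72  71  75  74  71  68  73 114 106 108  99  85  81
154 173 175 176 168 161 157 157 159 159 156 147 128 108 106  95  86  82  75  73
155 176 175 176 177 175 177 177 172 163 148 129 106  94  86  78  76  73  65  63
171 176 176 175 177 175 170 158 140 119 103  93  82  77  75  76  89  94  67  57
178 179 175 173 165 153 135 114 101  86  78  76  76  65  84  94  99  97  71  53
```

```bash
python3 -c "
from m import *
b=back('top',[[310.0,217.5],[309.05,228.5]],.141);d=b[0]-b[1];print(b,np.degrees(np.arctan2(d[1],d[0])))
go([.4584,-.1417,.195],86);go([.4584,-.1417,.180],86)"
```

```text
[[ 0.46812916 -0.14131253  0.141     ]
 [ 0.44785189 -0.13955771  0.141     ]] -4.94612863152685
xyz [ 0.7  1.3 13.4] dr [-0.0016  0.0013 -0.0019]
xyz [ 0.7  1.3 28.4] dr [-0.0016  0.0013 -0.0019]
```

Call:
send_rows(xyz=[[0.7,1.3,3],[0.7,1.3,6],[0.7,1.3,9],[0.7,1.3,11],[0.7,1.3,13],[0.7,1.3,15],[0.7,1.3,17],[0.7,1.3,18],[0.7,1.3,18],[0.7,1.3,18]], dr=[[-0.001,0.001,0.006],[-0.0016,0.0013,0.006],[-0.0016,0.0013,0.006],[-0.0016,0.0013,0.006],[-0.0016,0.0013,0.006],[-0.0016,0.0013,0.006],[-0.0016,0.0013,0.006],[-0.0016,0.0013,0.006],[-0.0016,0.0013,0.006],[-0.0016,0.0013,0.006]])

```text
time: 9.03
position: [0.4582, -0.1417, 0.1901]
tool_rot: [-0.122, -3.139, 0.0]
ft_force: [0.4, -0.6, -1.4]
grip_width: 0.391
grip_force: 29.9
```

```bash
python3 -c "
from m import *
st();go([.4584,-.1417,.180],85.5)"
```

```text
t 9.03 p [ 0.4582 -0.1417  0.1901] yaz 85.54 z [-0.001 -0.    -1.   ] F [ 0.4 -0.6 -1.4] T [ 0.01  0.01 -0.  ] w 34.1 g 29.9 q [-0.31 -0.03  0.55  1.94  0.02  1.22  1.73]
xyz [-0.2 -0.  10.1] dr [-0.0001 -0.0006  0.0007]
```

Call:
send_rows(xyz=[[0,0,1],[0,0,2],[0,0,3],[0,0,4],[0,0,5],[0,0,6],[0,0,7],[0,0,7],[0,0,7],[0,0,7]], dr=[[0,0,0],[0,0,0],[0,0,0],[0,0,0],[0,0,0],[0,0,0],[0,0,0],[0,0,0],[0,0,0],[0,0,0]])

```text
time: 9.87
position: [0.4582, -0.1417, 0.1832]
tool_rot: [-0.122, -3.139, 0.0]
ft_force: [-0.8, -0.0, -2.5]
grip_width: 0.384
grip_force: 29.9
```

```bash
python3 -c "
from m import *
st();go([.4584,-.1417,.175],85.5)"
```

```text
t 9.87 p [ 0.4582 -0.1417  0.1832] yaz 85.54 z [-0.001 -0.    -1.   ] F [-0.8 -0.  -2.5] T [-0.02  0.01 -0.  ] w 33.4 g 29.9 q [-0.31 -0.02  0.55  1.95  0.01  1.21  1.73]
xyz [-0.2 -0.   8.2] dr [-0.0001 -0.0005  0.0008]
```

Call:
send_rows(xyz=[[0,0,1],[0,0,2],[0,0,3],[0,0,4],[0,0,5],[0,0,6],[0,0,7],[0,0,8],[0,0,8],[0,0,8]], dr=[[0,0,0],[0,0,0],[0,0,0],[0,0,0],[0,0,0],[0,0,0],[0,0,0],[0,0,0],[0,0,0],[0,0,0]])

```text
time: 10.7
position: [0.4581, -0.1417, 0.1751]
tool_rot: [-0.122, -3.139, 0.0]
ft_force: [-0.3, 0.1, -1.8]
grip_width: 0.384
grip_force: 29.9
```

```bash
python3 -c "
from m import *
st()"
```

```text
t 10.7 p [ 0.4581 -0.1417  0.1751] yaz 85.54 z [-0.001 -0.    -1.   ] F [-0.3  0.1 -1.8] T [ 0.02  0.04 -0.02] w 33.4 g 29.9 q [-0.3  -0.01  0.55  1.96  0.01  1.19  1.73]
```

Call:
send_rows(xyz=[[0,0,1],[0,0,1.5],[0,0,2],[0,0,2.5],[0,0,3],[0,0,3.5],[0,0,4],[0,0,4.5],[0,0,5],[0,0,5]], dr=[[0,0,0],[0,0,0],[0,0,0],[0,0,0],[0,0,0],[0,0,0],[0,0,0],[0,0,0],[0,0,0],[0,0,0]])

```text
time: 11.53
position: [0.4581, -0.1416, 0.17]
tool_rot: [-0.122, -3.138, -0.0]
ft_force: [-1.0, 0.3, -2.8]
grip_width: 0.384
grip_force: 29.9
```

```bash
python3 -c "
from m import *
st()"
```

```text
t 11.53 p [ 0.4581 -0.1416  0.17  ] yaz 85.54 z [-0.001  0.    -1.   ] F [-1.   0.3 -2.8] T [ 0.03 -0.02  0.02] w 33.4 g 29.9 q [-0.3  -0.01  0.55  1.97  0.01  1.18  1.74]
```

Call:
send_rows(xyz=[[0,0,0.5],[0,0,1],[0,0,1.5],[0,0,2],[0,0,2.5],[0,0,3],[0,0,3.5],[0,0,4],[0,0,4],[0,0,4]], dr=[[0,0,0],[0,0,0],[0,0,0],[0,0,0],[0,0,0],[0,0,0],[0,0,0],[0,0,0],[0,0,0],[0,0,0]])

```text
time: 12.37
position: [0.4584, -0.1417, 0.1682]
tool_rot: [-0.122, -3.139, -0.001]
ft_force: [-5.9, 1.5, 12.5]
grip_width: 0.389
grip_force: 29.9
```

```bash
python3 -c "
from m import *
st()"
```

```text
t 12.37 p [ 0.4584 -0.1417  0.1682] yaz 85.54 z [-0.     0.001 -1.   ] F [-5.9  1.5 12.5] T [0.37 1.37 0.02] w 33.8 g 29.9 q [-0.3  -0.01  0.55  1.97  0.    1.18  1.74]
```

Call:
send_rows(xyz=[[0,0,-0.5],[0,0,-1],[0,0,-1.5],[0,0,-1.5],[0,0,-1.5],[0,0,-1.5],[0,0,-1.5],[0,0,-1.5],[0,0,-1.5],[0,0,-1.5]], dr=[[0,0,0],[0,0,0],[0,0,0],[0,0,0],[0,0,0],[0,0,0],[0,0,0],[0,0,0],[0,0,0],[0,0,0]], jaw=40)

```text
time: 13.2
position: [0.4582, -0.1417, 0.1676]
tool_rot: [-0.122, -3.139, 0.0]
ft_force: [-0.1, 0.1, -0.4]
grip_width: 0.459
grip_force: 0.0
```

Call:
send_rows(xyz=[[0,0,0],[0,0,0],[0,0,0],[0,0,0],[0,0,0],[0,0,0],[0,0,0],[0,0,0],[0,0,0],[0,0,0]], dr=[[0,0,0],[0,0,0],[0,0,0],[0,0,0],[0,0,0],[0,0,0],[0,0,0],[0,0,0],[0,0,0],[0,0,0]], jaw=25, grip_force=20)

```text
time: 14.03
position: [0.4582, -0.1417, 0.1676]
tool_rot: [-0.122, -3.139, 0.0]
ft_force: [0.9, 1.3, -0.4]
grip_width: 0.391
grip_force: 19.9
```

```bash
python3 -c "
from m import *
st()"
```

```text
t 14.03 p [ 0.4582 -0.1417  0.1676] yaz 85.54 z [-0.001 -0.    -1.   ] F [ 0.9  1.3 -0.4] T [ 0.04 -0.04  0.03] w 34.0 g 19.9 q [-0.3  -0.01  0.55  1.97  0.    1.18  1.74]
```

Call:
send_rows(xyz=[[0,0,0],[0,0,0],[0,0,0],[0,0,0],[0,0,0],[0,0,0],[0,0,0],[0,0,0],[0,0,0],[0,0,0]], dr=[[0,0,0.06],[0,0,0.12],[0,0,0.18],[0,0,0.25],[0,0,0.32],[0,0,0.39],[0,0,0.46],[0,0,0.52],[0,0,0.56],[0,0,0.6]])

```text
time: 14.87
position: [0.4582, -0.14, 0.1676]
tool_rot: [-1.045, -2.961, -0.003]
ft_force: [0.4, 3.7, 0.7]
grip_width: 0.385
grip_force: 20.0
```

```bash
python3 -c "
from m import *
st()"
```

```text
t 14.87 p [ 0.4582 -0.14    0.1676] yaz 51.13 z [-0.001  0.002 -1.   ] F [0.4 3.7 0.7] T [0.82 0.13 0.16] w 33.5 g 20.0 q [-0.3  -0.01  0.55  1.97  0.    1.18  1.14]
```

Call:
send_rows(xyz=[[0,0,0],[0,0,0],[0,0,0],[0,0,0],[0,0,0],[0,0,0],[0,0,0],[0,0,0],[0,0,0],[0,0,0]], dr=[[0,0,0.08],[0,0,0.18],[0,0,0.28],[0,0,0.38],[0,0,0.48],[0,0,0.58],[0,0,0.68],[0,0,0.75],[0,0,0.78],[0,0,0.78]])

```text
time: 15.7
position: [0.4589, -0.1396, 0.1677]
tool_rot: [-2.091, -2.343, -0.003]
ft_force: [1.9, 5.3, -1.0]
grip_width: 0.393
grip_force: 20.0
```

```bash
python3 -c "
from m import *
st()"
```

```text
t 15.7 p [ 0.4589 -0.1396  0.1677] yaz 6.53 z [ 0.001  0.002 -1.   ] F [ 1.9  5.3 -1. ] T [ 1.11 -0.43  0.1 ] w 34.2 g 20.0 q [-0.3  -0.01  0.54  1.97  0.    1.17  0.36]
```

Call:
send_rows(xyz=[[1,0.3,0],[2,0.5,0],[2,0.5,0],[2,0.5,0],[2,0.5,0],[2,0.5,0],[2,0.5,0],[2,0.5,0],[2,0.5,0],[2,0.5,0]], dr=[[0,0,0.08],[0,0,0.18],[0,0,0.28],[0,0,0.38],[0,0,0.48],[0,0,0.58],[0,0,0.68],[0,0,0.75],[0,0,0.78],[0,0,0.78]])

```text
time: 16.53
position: [0.4596, -0.1396, 0.1677]
tool_rot: [2.825, 1.372, 0.003]
ft_force: [4.4, 2.0, -2.7]
grip_width: 0.386
grip_force: 20.0
```

```bash
python3 -c "
from m import *
st()"
```

```text
t 16.53 p [ 0.4596 -0.1396  0.1677] yaz -38.18 z [ 0.002 -0.001 -1.   ] F [ 4.4  2.  -2.7] T [ 0.14 -0.98  0.06] w 33.6 g 20.0 q [-0.3  -0.01  0.54  1.97  0.    1.17 -0.43]
```

Call:
send_rows(xyz=[[0,0,0],[0,0,0],[0,0,0],[0,0,0],[0,0.5,0],[-0.3,1,0],[-0.5,1.5,0],[-0.5,2,0],[-0.5,2.3,0],[-0.5,2.3,0]], dr=[[0,0,0],[0,0,0],[0,0,0],[0,0,0],[0,0,0],[0,0,0],[0,0,0],[0,0,0],[0,0,0],[0,0,0]], jaw=42)

```text
time: 17.37
position: [0.46, -0.1415, 0.1676]
tool_rot: [-2.826, -1.372, 0.001]
ft_force: [0.3, -0.2, -0.1]
grip_width: 0.48
grip_force: 0.0
```

Call:
send_rows(xyz=[[0,0,0],[0,0,0],[0,0,0],[0,0,0],[0,0,0],[0,0,0],[0,0,0],[0,0,0],[0,0,0],[0,0,0]], dr=[[0,0,0],[0,0,0],[0,0,0],[0,0,0],[0,0,0],[0,0,0],[0,0,0],[0,0,0.03],[0,0,0.07],[0,0,0.12]], jaw=25)

```text
time: 18.2
position: [0.4595, -0.141, 0.1676]
tool_rot: [-2.903, -1.197, 0.002]
ft_force: [-3.4, 2.3, 3.3]
grip_width: 0.391
grip_force: 19.9
```

Call:
send_rows(xyz=[[0,0,0],[0,0,0],[0,0,0],[0,0,0],[0,0,0],[0,0,0],[0,0,0],[0,0,0],[0,0,0],[0,0,0]], dr=[[0,0,0.08],[0,0,0.18],[0,0,0.28],[0,0,0.38],[0,0,0.48],[0,0,0.58],[0,0,0.68],[0,0,0.78],[0,0,0.86],[0,0,0.9]])

```text
time: 19.03
position: [0.4593, -0.141, 0.1676]
tool_rot: [-3.135, 0.188, 0.004]
ft_force: [-3.8, 2.8, 3.9]
grip_width: 0.394
grip_force: 19.8
```

```bash
python3 -c "
from m import *
st()"
```

```text
t 19.03 p [ 0.4593 -0.141   0.1676] yaz -96.85 z [-0.002  0.001 -1.   ] F [-3.8  2.8  3.9] T [0.54 1.16 0.13] w 34.2 g 19.8 q [-0.29 -0.    0.54  1.97  0.    1.18 -1.44]
```

Call:
send_rows(xyz=[[-0.4,-0.2,0],[-0.75,-0.4,0],[-0.75,-0.4,0],[-0.75,-0.4,0],[-0.75,-0.4,0],[-0.75,-0.4,0],[-0.75,-0.4,0],[-0.75,-0.4,0],[-0.75,-0.4,0],[-0.75,-0.4,0]], dr=[[0,0,0.1],[0,0,0.22],[0,0,0.34],[0,0,0.46],[0,0,0.58],[0,0,0.7],[0,0,0.82],[0,0,0.94],[0,0,1.04],[0,0,1.1]])

```text
time: 19.87
position: [0.4589, -0.1406, 0.1676]
tool_rot: [2.574, -1.8, -0.002]
ft_force: [-3.4, 1.7, 3.7]
grip_width: 0.392
grip_force: 19.8
```

```bash
python3 -c "
from m import *
st()
s=get_image('scene');cv2.imwrite('pics/sA.png',cv2.cvtColor(s,cv2.COLOR_RGB2BGR))
a=cv2.imread('pics/scene0.png');b=cv2.imread('pics/sA.png')
k=lambda i:cv2.resize(i[160:260,215:305],None,fx=4.4,fy=6,interpolation=cv2.INTER_CUBIC)
cv2.imwrite('pics/cmp.png',np.hstack([k(a),k(b)]))
"
```

```text
t 19.87 p [ 0.4589 -0.1406  0.1676] yaz -159.93 z [-0.001  0.    -1.   ] F [-3.4  1.7  3.7] T [0.61 0.96 0.17] w 34.1 g 19.8 q [-0.29 -0.    0.54  1.97  0.    1.18 -2.55]
```

View pics/cmp.png

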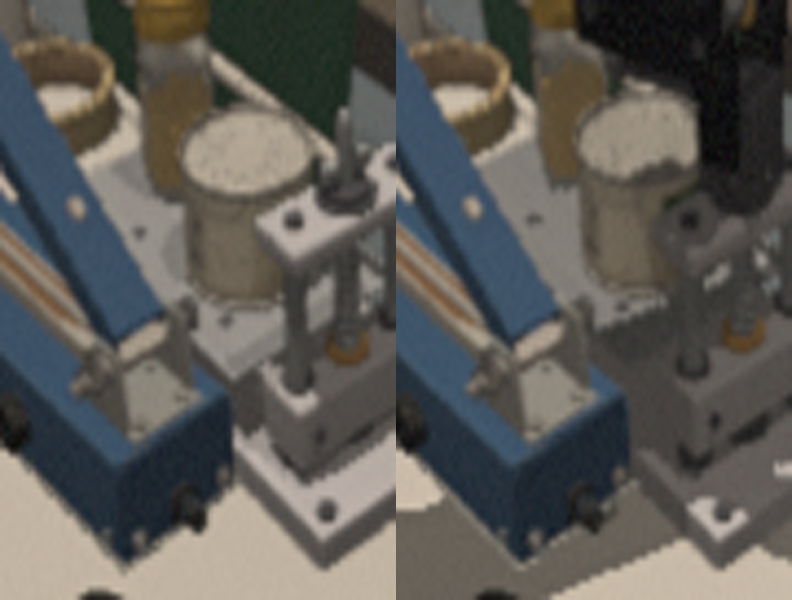

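The left half is the start and the right half is now. The carriage has visibly risen, and the tin and jar are still standing. I'll get the height numerically from the tin's top rim in both starting views.

```bash
cat > tin.py <<'E'
from m import *
from scipy.optimize import least_squares
def blob(img,seed,tol,box):
    g=cv2.GaussianBlur(img,(3,3),0); m=np.zeros((402,642),np.uint8)
    x0,y0,x1,y1=box; m[:]=1; m[y0+1:y1+1,x0+1:x1+1]=0
    cv2.floodFill(g,m,seed,0,(tol,)*3,(tol,)*3,cv2.FLOODFILL_FIXED_RANGE|4|(255<<8))
    k=(m[1:-1,1:-1]==255).astype(np.uint8)
    c=max(cv2.findContours(k,cv2.RETR_EXTERNAL,cv2.CHAIN_APPROX_NONE)[0],key=cv2.contourArea)
    return cv2.convexHull(c)
if __name__=="__main__":
    E={}
    for n,seed,box in(("top",(262,222),(235,195,290,250)),("scene",(271,186),(245,170,300,215))):
        im=cv2.imread(f"pics/{n}0.png")
        for tol in(18,25,35,45):
            c=blob(im,seed,tol,box); e=cv2.fitEllipse(c); print(n,tol,np.round(e[0],2),np.round(e[1],1),round(e[2]),cv2.contourArea(c)); E[n,tol]=e
E
python3 tin.py; python3 -c "
from m import *
t=np.linspace(0,2*np.pi,60)
for z in(.098,.104,.110):
  P=back('top',[[265,222]],z)[0]; Q=np.c_[P[0]+.038*np.cos(t),P[1]+.038*np.sin(t),0*t+z]
  for n in('top','scene'): e=cv2.fitEllipse(proj(n,Q).astype(np.float32)); print(z,P.round(4),n,np.round(e[0],2),np.round(e[1],1),round(e[2]))
"
```

```text
top 18 [263.34 223.64] [33.3 33.9] 0 869.5
top 25 [263.26 223.44] [34.7 35. ] 7 937.0
top 35 [262.8  228.51] [64.3 73.4] 175 2541.5
0.098 [ 0.4636 -0.0517  0.098 ] top [265.05 222.08] [38.8 39.4] 37
0.098 [ 0.4636 -0.0517  0.098 ] scene [270.82 187.27] [15.3 30.8] 88
0.104 [ 0.4631 -0.0526  0.104 ] top [265.05 222.08] [39.  39.6] 37
0.104 [ 0.4631 -0.0526  0.104 ] scene [270.78 185.37] [15.2 30.9] 88
0.11 [ 0.4627 -0.0535  0.11  ] top [265.05 222.08] [39.3 39.9] 37
0.11 [ 0.4627 -0.0535  0.11  ] scene [270.75 183.45] [15.2 31. ] 88Traceback (most recent call last):
  File "tin.py", line 15, in <module>
    c=blob(im,seed,tol,box); e=cv2.fitEllipse(c); print(n,tol,np.round(e[0],2),np.round(e[1],1),round(e[2]),cv2.contourArea(c)); E[n,tol]=e
                               ~~~~~~~~~~~~~~^^^
cv2.error: OpenCV(4.12.0) /io/opencv/modules/imgproc/src/shapedescr.cpp:361: error: (-201:Incorrect size of input array) There should be at least 5 points to fit the ellipse in function 'fitEllipseNoDirect'
```

```bash
cat > fit.py <<'E'
from m import *
from scipy.optimize import minimize
from scipy.ndimage import map_coordinates,gaussian_filter
import sys
t=np.linspace(0,2*np.pi,120,endpoint=False); U=np.c_[np.cos(t),np.sin(t)]
G={n:gaussian_filter(cv2.imread(f"pics/{n}0.png",0).astype(float),.6) for n in("top","scene")}
def samp(n,P): q=proj(n,P); return map_coordinates(G[n],[q[:,1],q[:,0]],order=1)
def score(n,x,y,z,r,sel=slice(None),d=.002):
    f=lambda rr:samp(n,np.c_[np.array([x,y])+rr*U,0*t+z])[sel]
    return np.mean(f(r-d)-f(r+d))
if __name__=="__main__":
    g=np.arange(-.006,.0061,.001)
    for name,(x0,y0),r,sgn,H in(("tin",(.463,-.052),.038,1,.058),):
        # top camera: best centre for each z ; scene likewise over x,y jointly
        for z in np.arange(.092,.1181,.002):
            S=[(sgn*score("top",x0+a,y0+b,z,r),sgn*score("scene",x0+a,y0+b,z,r),x0+a,y0+b) for a in g for b in g]
            S=np.array(S); i=(S[:,0]/S[:,0].max()+0*S[:,1]).argmax(); j=(S[:,0]+S[:,1]).argmax()
            print(name,round(z,3),S[i].round(4),"joint",S[j].round(4))
E
python3 fit.py
```

```text
tin 0.092 [18.2494  3.8842  0.464  -0.047 ] joint [18.185   4.4981  0.464  -0.048 ]
tin 0.094 [17.9362  5.1437  0.464  -0.047 ] joint [16.7509  6.4615  0.465  -0.046 ]
tin 0.096 [17.6274  7.5664  0.464  -0.048 ] joint [16.2081 10.2227  0.465  -0.046 ]
tin 0.098 [17.3935 11.2244  0.464  -0.048 ] joint [17.2667 12.4112  0.464  -0.047 ]Traceback (most recent call last):
  File "fit.py", line 16, in <module>
    S=[(sgn*score("top",x0+a,y0+b,z,r),sgn*score("scene",x0+a,y0+b,z,r),x0+a,y0+b) for a in g for b in g]
            ~~~~~^^^^^^^^^^^^^^^^^^^^^
  File "fit.py", line 10, in score
    return np.mean(f(r-d)-f(r+d))
                   ~^^^^^
  File "fit.py", line 9, in <lambda>
    f=lambda rr:samp(n,np.c_[np.array([x,y])+rr*U,0*t+z])[sel]
                ~~~~^^^^^^^^^^^^^^^^^^^^^^^^^^^^^^^^^^^^^
  File "fit.py", line 7, in samp
    def samp(n,P): q=proj(n,P); return map_coordinates(G[n],[q[:,1],q[:,0]],order=1)
                     ~~~~^^^^^
  File "h.py", line 8, in proj
    K,d,r,t=cam(n); return cv2.projectPoints(np.array(P,float).reshape(-1,1,3),r,t,K,d)[0][:,0]
            ~~~^^^
  File "h.py", line 5, in cam
    c=calibration(n); f=200/np.tan(np.radians(c['vfov'])/2)
ValueError: time passes only in moves, steps and waits
```

```bash
python3 - <<'E'
s=open('h.py').read()
s=s.replace("def cam(n):","import functools\n@functools.lru_cache(None)\ndef cam(n):")
open('h.py','w').write(s)
f=open('fit.py').read().replace(".092,.1181,.002",".096,.1121,.001")
open('fit.py','w').write(f)
E
python3 fit.py
```

```text
tin 0.096 [17.6274  7.5664  0.464  -0.048 ] joint [16.2081 10.2227  0.465  -0.046 ]
tin 0.097 [17.5187  9.326   0.464  -0.048 ] joint [15.9702 12.1371  0.465  -0.046 ]
tin 0.098 [17.3935 11.2244  0.464  -0.048 ] joint [17.2667 12.4112  0.464  -0.047 ]
tin 0.099 [17.2539 13.0803  0.464  -0.048 ] joint [17.0778 14.051   0.464  -0.047 ]
tin 0.1 [17.125  14.5594  0.464  -0.048 ] joint [16.288  16.0004  0.465  -0.047 ]
tin 0.101 [17.0058 16.0079  0.464  -0.048 ] joint [16.0516 17.4745  0.465  -0.047 ]
tin 0.102 [16.9104 16.4525  0.463  -0.048 ] joint [15.8022 19.016   0.465  -0.047 ]
tin 0.103 [16.8313 17.6433  0.463  -0.048 ] joint [15.9845 20.1394  0.465  -0.048 ]
tin 0.104 [16.7422 18.756   0.463  -0.048 ] joint [15.8346 21.6672  0.465  -0.048 ]
tin 0.105 [16.6556 19.617   0.463  -0.048 ] joint [15.6863 22.3611  0.465  -0.048 ]
tin 0.106 [16.5663 19.7758  0.463  -0.048 ] joint [16.102  22.1274  0.464  -0.049 ]
tin 0.107 [16.4642 18.1812  0.463  -0.048 ] joint [14.9116 22.219   0.464  -0.05  ]
tin 0.108 [16.3509 15.7835  0.463  -0.048 ] joint [15.0961 19.845   0.463  -0.05  ]
tin 0.109 [16.2307 13.539   0.463  -0.048 ] joint [15.1383 16.8646  0.463  -0.05  ]
tin 0.11 [16.0957 11.5422  0.463  -0.048 ] joint [15.17   13.9908  0.463  -0.05  ]
tin 0.111 [16.0347 10.3178  0.463  -0.049 ] joint [14.676  12.1908  0.462  -0.05  ]
tin 0.112 [15.9836  8.2372  0.463  -0.049 ] joint [15.7286  9.2861  0.462  -0.049 ]
```

Call:
send_rows(xyz=[[0,0,0],[0,0,0],[0,0,0],[0,0,0],[0,0,-10],[0,0,-22],[0,0,-35],[0,0,-35],[0,0,-35],[0,0,-35]], dr=[[0,0,0],[0,0,0],[0,0,0],[0,0,0],[0,0,0],[0,0,0],[0,0,0],[0,0,-0.1],[0,0,-0.22],[0,0,-0.34]], jaw=44)

```text
time: 20.75
position: [0.4598, -0.1412, 0.2038]
tool_rot: [-2.849, 1.324, -0.002]
ft_force: [-0.1, -0.0, -0.8]
grip_width: 0.502
grip_force: 0.0
```

Call:
send_rows(xyz=[[0,0,0],[0,0,0],[0,0,0],[0,0,0],[0,0,0],[0,0,0],[0,0,0],[0,0,0],[0,0,0],[0,0,0]], dr=[[0,0,-0.12],[0,0,-0.24],[0,0,-0.36],[0,0,-0.48],[0,0,-0.6],[0,0,-0.72],[0,0,-0.84],[0,0,-0.96],[0,0,-1.08],[0,0,-1.2]])

```text
time: 21.58
position: [0.4596, -0.1412, 0.2035]
tool_rot: [3.099, 0.516, 0.001]
ft_force: [0.4, -0.3, -0.5]
grip_width: 0.504
grip_force: 0.0
```

Call:
send_rows(xyz=[[0,0,0],[0,0,0],[0,0,0],[0,0,0],[0,0,0],[0,0,0],[0,0,0],[0,0,0],[0,0,0],[0,0,0]], dr=[[0,0,-0.12],[0,0,-0.24],[0,0,-0.36],[0,0,-0.48],[0,0,-0.6],[0,0,-0.72],[0,0,-0.84],[0,0,-0.96],[0,0,-1.08],[0,0,-1.2]])

```text
time: 22.42
position: [0.4597, -0.1412, 0.2035]
tool_rot: [2.266, 2.175, 0.0]
ft_force: [0.9, 0.4, -0.2]
grip_width: 0.508
grip_force: 0.0
```

```bash
python3 -c "
from h import *
st();go([.4583,-.1402,.1676],20.07)"
```

```text
t 22.42 p [ 0.4597 -0.1412  0.2035] yaz -2.34 z [ 0.001 -0.    -1.   ] F [ 0.9  0.4 -0.2] T [-0.1   0.05  0.09] w 44.2 g 0.0 q [-0.36 -0.04  0.59  1.93  0.02  1.25  0.18]
xyz [ 0.9 -1.4 35.9] dr [ 5.000e-04  3.000e-04 -3.911e-01]
```

Call:
send_rows(xyz=[[0.3,-0.4,0],[0.6,-0.9,0],[0.9,-1.4,0],[0.9,-1.4,0],[0.9,-1.4,10],[0.9,-1.4,22],[0.9,-1.4,32],[0.9,-1.4,36],[0.9,-1.4,36],[0.9,-1.4,36]], dr=[[0,0,-0.11],[0,0,-0.22],[0,0,-0.33],[0,0,-0.391],[0,0,-0.391],[0,0,-0.391],[0,0,-0.391],[0,0,-0.391],[0,0,-0.391],[0,0,-0.391]])

```text
time: 23.25
position: [0.4578, -0.1401, 0.1665]
tool_rot: [-1.809, -2.568, 0.001]
ft_force: [0.7, -0.8, -0.2]
grip_width: 0.507
grip_force: 0.0
```

Call:
send_rows(xyz=[[0,0,0],[0,0,0],[0,0,0],[0,0,0],[0,0,0],[0,0,0],[0,0,0],[0,0,0],[0,0,0],[0,0,0]], dr=[[0,0,0],[0,0,0],[0,0,0],[0,0,0],[0,0,0],[0,0,0],[0,0,0.03],[0,0,0.08],[0,0,0.16],[0,0,0.26]], jaw=25)

```text
time: 24.08
position: [0.4588, -0.1399, 0.1672]
tool_rot: [2.129, 2.308, 0.001]
ft_force: [3.4, 0.3, 2.0]
grip_width: 0.389
grip_force: 19.8
```

```bash
python3 -c "
from h import *
st()"
```

```text
t 24.08 p [ 0.4588 -0.1399  0.1672] yaz 4.62 z [ 0.002 -0.    -1.   ] F [3.4 0.3 2. ] T [-0.01 -0.48  0.12] w 33.8 g 19.8 q [-0.37 -0.01  0.61  1.98  0.01  1.17  0.32]
```

Call:
send_rows(xyz=[[0,0.3,0],[0,0.6,0],[0,0.6,0],[0,0.6,0],[0,0.6,0],[0,0.6,0],[0,0.6,0],[0,0.6,0],[0,0.6,0],[0,0.6,0]], dr=[[0,0,0.1],[0,0,0.2],[0,0,0.3],[0,0,0.4],[0,0,0.5],[0,0,0.6],[0,0,0.7],[0,0,0.8],[0,0,0.9],[0,0,1.0]])

```text
time: 24.92
position: [0.4594, -0.14, 0.1672]
tool_rot: [2.976, 1.003, 0.002]
ft_force: [2.8, 0.0, 2.0]
grip_width: 0.393
grip_force: 19.8
```

Call:
send_rows(xyz=[[0,0,0],[0,0,0],[0,0,0],[0,0,0],[0,0,0],[0,0,0],[0,0,0],[0,0,0],[0,0,0],[0,0,0]], dr=[[0,0,0.1],[0,0,0.2],[0,0,0.3],[0,0,0.4],[0,0,0.5],[0,0,0.6],[0,0,0.7],[0,0,0.8],[0,0,0.9],[0,0,1.0]])

```text
time: 25.75
position: [0.4596, -0.1405, 0.1673]
tool_rot: [3.093, -0.547, 0.004]
ft_force: [3.3, -1.0, 0.1]
grip_width: 0.396
grip_force: 19.8
```

Call:
send_rows(xyz=[[0,0,0],[0,0,0],[0,0,0],[0,0,0],[0,0,0],[0,0,0],[0,0,0],[0,0,0],[0,0,0],[0,0,0]], dr=[[0,0,0.1],[0,0,0.2],[0,0,0.3],[0,0,0.4],[0,0,0.5],[0,0,0.6],[0,0,0.7],[0,0,0.78],[0,0,0.84],[0,0,0.87]])

```text
time: 26.58
position: [0.4594, -0.1409, 0.1673]
tool_rot: [2.576, -1.797, 0.004]
ft_force: [3.3, -2.0, 1.0]
grip_width: 0.392
grip_force: 19.8
```

```bash
python3 -c "
from h import *
st()"
```

```text
t 26.58 p [ 0.4594 -0.1409  0.1673] yaz -159.79 z [ 0.002 -0.002 -1.   ] F [ 3.3 -2.   1. ] T [-0.38 -0.42  0.17] w 34.1 g 19.8 q [-0.35 -0.01  0.6   1.97  0.01  1.17 -2.55]
```

Call:
send_rows(xyz=[[0,0,0],[0,0,0],[0,0,0],[0,0,0],[0,0,-10],[0,0,-22],[0,0,-35],[0,0,-35],[0,0,-35],[0,0,-35]], dr=[[0,0,0],[0,0,0],[0,0,0],[0,0,0],[0,0,0],[0,0,0],[0,0,0],[0,0,-0.1],[0,0,-0.22],[0,0,-0.34]], jaw=44)

```text
time: 27.42
position: [0.4587, -0.1399, 0.2026]
tool_rot: [-2.849, 1.322, -0.0]
ft_force: [0.1, 0.9, 1.0]
grip_width: 0.507
grip_force: 0.0
```

Call:
send_rows(xyz=[[0,0,0],[0,0,0],[0,0,0],[0,0,0],[0,0,0],[0,0,0],[0,0,0],[0,0,0],[0,0,0],[0,0,0]], dr=[[0,0,-0.12],[0,0,-0.24],[0,0,-0.36],[0,0,-0.48],[0,0,-0.6],[0,0,-0.72],[0,0,-0.84],[0,0,-0.96],[0,0,-1.08],[0,0,-1.2]])

```text
time: 28.25
position: [0.4585, -0.1399, 0.2023]
tool_rot: [-3.098, -0.518, 0.001]
ft_force: [-0.5, -0.3, 0.5]
grip_width: 0.506
grip_force: 0.0
```

Call:
send_rows(xyz=[[0,0,0],[0,0,0],[0,0,0],[0,0,0],[0,0,0],[0,0,0],[0,0,0],[0,0,0],[0,0,0],[0,0,0]], dr=[[0,0,-0.12],[0,0,-0.24],[0,0,-0.36],[0,0,-0.48],[0,0,-0.6],[0,0,-0.72],[0,0,-0.84],[0,0,-0.96],[0,0,-1.08],[0,0,-1.2]])

```text
time: 29.08
position: [0.4585, -0.1399, 0.2023]
tool_rot: [-2.265, -2.177, 0.0]
ft_force: [-0.4, -0.3, 0.2]
grip_width: 0.507
grip_force: 0.0
```

```bash
python3 -c "
from h import *
st();go([.459,-.1407,.1676],20.21)
for n in('scene','top'): cv2.imwrite(f'pics/{n}B.png',cv2.cvtColor(get_image(n),cv2.COLOR_RGB2BGR))"
```

```text
t 29.08 p [ 0.4585 -0.1399  0.2023] yaz -2.28 z [-0.  0. -1.] F [-0.4 -0.3  0.2] T [-0.08  0.04 -0.02] w 44.1 g 0.0 q [-0.43 -0.05  0.66  1.93  0.03  1.25  0.18]
xyz [-0.8  0.5 34.7] dr [-4.000e-04 -2.000e-04 -3.925e-01]
```

Call:
send_rows(xyz=[[-0.3,0.2,0],[-0.6,0.4,0],[-0.8,0.5,0],[-0.8,0.5,0],[-0.8,0.5,10],[-0.8,0.5,22],[-0.8,0.5,32],[-0.8,0.5,35],[-0.8,0.5,35],[-0.8,0.5,35]], dr=[[0,0,-0.11],[0,0,-0.22],[0,0,-0.33],[0,0,-0.392],[0,0,-0.392],[0,0,-0.392],[0,0,-0.392],[0,0,-0.392],[0,0,-0.392],[0,0,-0.392]])

```text
time: 30.02
position: [0.4589, -0.1408, 0.1665]
tool_rot: [-1.807, -2.569, 0.001]
ft_force: [-0.7, -0.8, 0.6]
grip_width: 0.504
grip_force: 0.0
```

Call:
send_rows(xyz=[[0,0,0],[0,0,0],[0,0,0],[0,0,0],[0,0,0],[0,0,0],[0,0,0],[0,0,0],[0,0,0],[0,0,0]], dr=[[0,0,0],[0,0,0],[0,0,0],[0,0,0],[0,0,0],[0,0,0],[0,0,0.03],[0,0,0.08],[0,0,0.16],[0,0,0.26]], jaw=25)

```text
time: 30.85
position: [0.4593, -0.1409, 0.1671]
tool_rot: [2.128, 2.311, -0.0]
ft_force: [-1.4, 0.2, 2.3]
grip_width: 0.393
grip_force: 19.7
```

```bash
cat > fit2.py <<'E'
import fit; from fit import *
import sys
tag=sys.argv[1]
fit.G={"scene":gaussian_filter(cv2.imread(f"pics/scene{tag}.png",0).astype(float),.6)}
st()
q=proj("scene",np.c_[np.array([.4645,-.048])+.038*U,0*t+.11])
# use only the left part of the rim (clear of the gripper)
sel=q[:,0]<np.percentile(q[:,0],60)
for x,y in((.464,-.048),(.465,-.048),(.463,-.048),(.464,-.050)):
    zs=np.arange(.095,.135,.0005); s=np.array([score("scene",x,y,z,.038,sel) for z in zs]); i=s.argmax()
    w=np.clip(s-.8*s.max(),0,None); w[abs(zs-zs[i])>.006]=0
    print(tag,x,y,"zpeak",zs[i].round(4),"centroid",((w*zs).sum()/w.sum()).round(4),s.max().round(1))
E
for t in 0 A B; do python3 fit2.py $t; done
python3 - <<'E'
import cv2,numpy as np
a=cv2.imread('pics/scene0.png',0)
for n in'AB':
    b=cv2.imread(f'pics/scene{n}.png',0)
    for nm,(x,y,w,h) in dict(jar=(244,170,18,28),tinside=(256,186,14,22),seal=(200,215,40,30),sealref=(225,225,25,20),carr=(276,215,24,16)).items():
        r=cv2.matchTemplate(b[y-12:y+h+12,x-5:x+w+5],a[y:y+h,x:x+w],cv2.TM_CCOEFF_NORMED)
        _,m,_,(i,j)=cv2.minMaxLoc(r)
        v=r[:,i]; d=0
        if 0<j<len(v)-1: d=.5*(v[j-1]-v[j+1])/(v[j-1]-2*v[j]+v[j+1])
        print(n,nm,i-5,round(j-12+d,2),round(m,2))
E
```

```text
t 30.85 p [ 0.4593 -0.1409  0.1671] yaz 4.72 z [ 0. -0. -1.] F [-1.4  0.2  2.3] T [-0.14  0.12  0.1 ] w 34.2 g 19.7 q [-0.44 -0.01  0.68  1.98  0.01  1.17  0.33]
0 0.464 -0.048 zpeak 0.1055 centroid 0.1048 19.3
0 0.465 -0.048 zpeak 0.1045 centroid 0.104 20.6
0 0.463 -0.048 zpeak 0.106 centroid 0.1054 18.0
0 0.464 -0.05 zpeak 0.1055 centroid 0.1051 20.8
t 30.85 p [ 0.4593 -0.1409  0.1671] yaz 4.72 z [ 0. -0. -1.] F [-1.4  0.2  2.3] T [-0.14  0.12  0.1 ] w 34.2 g 19.7 q [-0.44 -0.01  0.68  1.98  0.01  1.17  0.33]
B 0.464 -0.048 zpeak 0.117 centroid 0.1174 15.3
B 0.465 -0.048 zpeak 0.1165 centroid 0.1167 16.0
B 0.463 -0.048 zpeak 0.1175 centroid 0.1182 14.1
B 0.464 -0.05 zpeak 0.1175 centroid 0.1179 16.3[ WARN:0@0.095] global loadsave.cpp:275 findDecoder imread_('pics/sceneA.png'): can't open/read file: check file path/integrity
Traceback (most recent call last):
  File "fit2.py", line 4, in <module>
    fit.G={"scene":gaussian_filter(cv2.imread(f"pics/scene{tag}.png",0).astype(float),.6)}
                                   ^^^^^^^^^^^^^^^^^^^^^^^^^^^^^^^^^^^^^^^^^^^
AttributeError: 'NoneType' object has no attribute 'astype'
[ WARN:0@0.012] global loadsave.cpp:275 findDecoder imread_('pics/sceneA.png'): can't open/read file: check file path/integrity
Traceback (most recent call last):
TypeError: 'NoneType' object is not subscriptable
```

Run:
```python
from fit import *
# bias check with the dark shoulder disc: r 13 mm, at (.4592,-.141), z 0.1317 by contact
for n in("scene","top"):
    best=[]
    for dx in np.arange(-.004,.0041,.001):
        for dy in np.arange(-.004,.0041,.001):
            for z in (np.arange(.124,.140,.001) if n=="scene" else [.1317]):
                q=proj(n,np.c_[np.array([.4592+dx,-.141+dy])+.013*U,0*t+z])
                best.append((-score(n,.4592+dx,-.141+dy,z,.013,d=.0015),dx,dy,z))
    best.sort(reverse=True)
    for b in best[:5]: print(n,np.round(b,4))
    if n=="scene":
        for z in np.arange(.124,.140,.001): print(round(z,3),round(-score(n,.4592,-.141,z,.013,d=.0015),1),end=' | ')
print(proj("scene",[[.4592,-.141,.1317],[.4592,-.141,.1617]]),proj("top",[[.4592,-.141,.1317],[.4592,-.141,.1617]]))
# hub at start, known top z .044: predicted corners vs. seen
p=np.array([.4908,-.4025]);a=np.radians(4);M=np.array([[np.cos(a),-np.sin(a)],[np.sin(a),np.cos(a)]])
H=[[*(p+M@np.array(c)/1000),.044] for c in([17,17],[17,-17],[-17,-17],[-17,17])]
print(proj("scene",H).mean(0), S([[592,458],[643,487],[600,520],[556,490]]).mean(0)); print(proj("top",H).mean(0),T([[708,212],[783,208],[793,292],[718,300]]).mean(0))
k=[*(p+M@np.array([.07,0])),.088];print("knob",proj("scene",k),S([[682,352]]),proj("top",k),T([[757,65]]))
```

```text
scene [ 2.16267e+01 -4.00000e-03 -3.00000e-03  1.27000e-01]
scene [ 2.16137e+01 -3.00000e-03 -2.00000e-03  1.26000e-01]
scene [ 2.1519e+01 -4.0000e-03 -4.0000e-03  1.2700e-01]
scene [ 2.15152e+01 -2.00000e-03 -1.00000e-03  1.25000e-01]
scene [ 2.13784e+01 -1.00000e-03  0.00000e+00  1.24000e-01]
0.124 20.4 | 0.125 18.2 | 0.126 15.7 | 0.127 14.5 | 0.128 12.5 | 0.129 11.0 | 0.13 9.7 | 0.131 8.0 | 0.132 6.4 | 0.133 5.7 | 0.134 5.2 | 0.135 4.6 | 0.136 4.7 | 0.137 4.9 | 0.138 4.5 | 0.139 3.8 | 0.14 2.7 | top [ 1.85264e+01 -4.00000e-03  3.00000e-03  1.31700e-01]
top [ 1.84509e+01 -4.00000e-03  4.00000e-03  1.31700e-01]
top [1.83278e+01 3.00000e-03 0.00000e+00 1.31700e-01]
top [1.79674e+01 3.00000e-03 1.00000e-03 1.31700e-01]
top [1.78777e+01 2.00000e-03 0.00000e+00 1.31700e-01]
[[292.48289494 189.66294502]
 [292.34128375 178.1154563 ]] [[310.10907742 222.72277312]
 [309.19338081 221.44710334]]
[387.6208838  270.97193336] [389.0625 271.8125]
[440.00075027 209.76616588] [439.7 210.2]
knob [[408.9576718  238.62884343]] [[410.125 237.625]] [[441.07586206 172.35692209]] [[441.  172.6]]
```

Call:
send_rows(xyz=[[0,0,0],[0,0,0],[0,0,0],[0,0,0],[0,0,0],[0,0,0],[0,0,0],[0,0,0],[0,0,0],[0,0,0]], dr=[[0,0,0.1],[0,0,0.2],[0,0,0.3],[0,0,0.4],[0,0,0.5],[0,0,0.6],[0,0,0.7],[0,0,0.8],[0,0,0.9],[0,0,1.0]])

```text
time: 31.68
position: [0.459, -0.1408, 0.1671]
tool_rot: [-2.976, -1.006, 0.001]
ft_force: [-2.2, 0.2, 2.7]
grip_width: 0.397
grip_force: 19.7
```

Call:
send_rows(xyz=[[0,0,0],[0,0,0],[0,0,0],[0,0,0],[0,0,0],[0,0,0],[0,0,0],[0,0,0],[0,0,0],[0,0,0]], dr=[[0,0,0.1],[0,0,0.2],[0,0,0.3],[0,0,0.4],[0,0,0.5],[0,0,0.6],[0,0,0.7],[0,0,0.8],[0,0,0.9],[0,0,1.0]])

```text
time: 32.52
position: [0.4589, -0.1406, 0.1671]
tool_rot: [-3.094, 0.543, 0.001]
ft_force: [-2.1, 1.6, 5.3]
grip_width: 0.399
grip_force: 19.7
```

Call:
send_rows(xyz=[[0,0,0],[0,0,0],[0,0,0],[0,0,0],[0,0,0],[0,0,0],[0,0,0],[0,0,0],[0,0,0],[0,0,0]], dr=[[0,0,0.1],[0,0,0.2],[0,0,0.3],[0,0,0.4],[0,0,0.5],[0,0,0.6],[0,0,0.7],[0,0,0.78],[0,0,0.84],[0,0,0.87]])

```text
time: 33.35
position: [0.459, -0.1403, 0.1671]
tool_rot: [-2.579, 1.794, 0.001]
ft_force: [-0.9, 0.8, 4.8]
grip_width: 0.39
grip_force: 19.7
```

```bash
python3 -c "
from h import *
st()"
```

```text
t 33.35 p [ 0.459  -0.1403  0.1671] yaz -159.64 z [-0.001  0.001 -1.   ] F [-0.9  0.8  4.8] T [0.31 0.43 0.08] w 33.9 g 19.7 q [-0.42 -0.01  0.67  1.97  0.01  1.17 -2.54]
```

Call:
send_rows(xyz=[[0,0,0],[0,0,0],[0,0,0],[0,0,0],[0,0,-10],[0,0,-22],[0,0,-35],[0,0,-35],[0,0,-35],[0,0,-35]], dr=[[0,0,0],[0,0,0],[0,0,0],[0,0,0],[0,0,0],[0,0,0],[0,0,0],[0,0,-0.1],[0,0,-0.22],[0,0,-0.34]], jaw=44)

```text
time: 34.18
position: [0.4593, -0.1409, 0.2027]
tool_rot: [-2.851, 1.32, -0.001]
ft_force: [0.1, -0.8, -0.1]
grip_width: 0.508
grip_force: 0.0
```

Call:
send_rows(xyz=[[0,0,0],[0,0,0],[0,0,0],[0,0,0],[0,0,0],[0,0,0],[0,0,0],[0,0,0],[0,0,0],[0,0,0]], dr=[[0,0,-0.12],[0,0,-0.24],[0,0,-0.36],[0,0,-0.48],[0,0,-0.6],[0,0,-0.72],[0,0,-0.84],[0,0,-0.96],[0,0,-1.08],[0,0,-1.2]])

```text
time: 35.02
position: [0.4591, -0.1409, 0.2023]
tool_rot: [3.098, 0.52, -0.0]
ft_force: [0.4, -0.0, -0.3]
grip_width: 0.506
grip_force: 0.0
```

Call:
send_rows(xyz=[[0,0,0],[0,0,0],[0,0,0],[0,0,0],[0,0,0],[0,0,0],[0,0,0],[0,0,0],[0,0,0],[0,0,0]], dr=[[0,0,-0.12],[0,0,-0.24],[0,0,-0.36],[0,0,-0.48],[0,0,-0.6],[0,0,-0.72],[0,0,-0.84],[0,0,-0.96],[0,0,-1.08],[0,0,-1.2]])

```text
time: 35.85
position: [0.4591, -0.1409, 0.2023]
tool_rot: [-2.263, -2.179, 0.0]
ft_force: [-0.6, 0.1, 0.3]
grip_width: 0.508
grip_force: 0.0
```

```bash
python3 -c "
from h import *
st();go([.459,-.1407,.1676],20.36)
cv2.imwrite('pics/sceneC.png',cv2.cvtColor(get_image('scene'),cv2.COLOR_RGB2BGR))"
python3 fit2.py C
python3 - <<'E'
import cv2,numpy as np
t=cv2.imread('pics/top0.png');s=cv2.imread('pics/sceneC.png')
a=cv2.resize(t[185:310,195:315],None,fx=4.5,fy=4.5,interpolation=cv2.INTER_CUBIC)[:560]
b=cv2.resize(s[150:260,180:300],None,fx=4.5,fy=4.5,interpolation=cv2.INTER_CUBIC)
a=cv2.resize(t[185:310,200:315],None,fx=3.4,fy=4,interpolation=cv2.INTER_CUBIC)
b=cv2.resize(s[150:260,185:285],None,fx=4,fy=500/110,interpolation=cv2.INTER_CUBIC)
cv2.imwrite('pics/last.png',np.hstack([a,b]));print(a.shape,b.shape)
E
```

```text
t 35.85 p [ 0.4591 -0.1409  0.2023] yaz -2.17 z [-0.  0. -1.] F [-0.6  0.1  0.3] T [-0.09  0.09  0.05] w 44.2 g 0.0 q [-0.51 -0.05  0.74  1.93  0.04  1.25  0.18]
xyz [ 0.2 -0.1 34.7] dr [-0.     -0.     -0.3933]
t 35.9 p [ 0.4591 -0.1409  0.2023] yaz -1.87 z [-0. -0. -1.] F [ 0.4 -0.6  0.6] T [-0.09  0.07  0.01] w 43.9 g 0.0 q [-0.51 -0.05  0.74  1.93  0.04  1.25  0.18]
C 0.464 -0.048 zpeak 0.1145 centroid 0.1142 13.1
C 0.465 -0.048 zpeak 0.114 centroid 0.1143 13.6
C 0.463 -0.048 zpeak 0.1145 centroid 0.1144 12.6
C 0.464 -0.05 zpeak 0.1155 centroid 0.1157 13.8
(500, 391, 3) (500, 400, 3)
```

View pics/last.png

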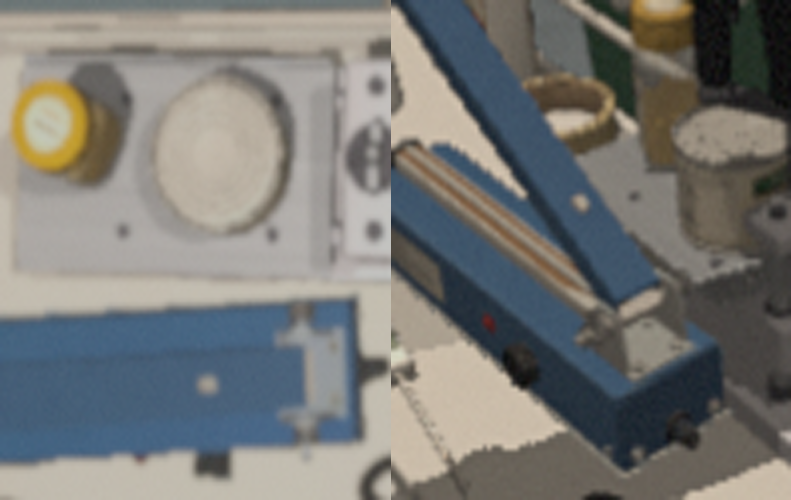

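The tin and jar stand upright. The plate bolt is at about (237.1,243) in the top view and (246,193) in the scene view, against 198.7 at the start, so the plate has risen about 16 mm, as expected. I'll refine the height from that bolt.

Run:
```python
from m import *
from scipy.ndimage import gaussian_filter
def dark(f,x,y,r=3):
    g=cv2.imread(f,0).astype(float); x0,y0=round(x),round(y); p=g[y0-r:y0+r+1,x0-r:x0+r+1]
    w=np.clip(np.median(p)-6-p,0,None); Y,X=np.mgrid[-r:r+1,-r:r+1]; w*= (X**2+Y**2<=r*r+1)
    return np.array([x0+(w*X).sum()/w.sum(),y0+(w*Y).sum()/w.sum()]), w.max()
def T3(a,b):
    Ps=[];q=[]
    for n,u in(("top",a),("scene",b)):
        K,d,r,t=cam(n); Ps.append(np.c_[R.from_rotvec(r).as_matrix(),t]); q.append(cv2.undistortPoints(u.reshape(-1,1,2),K,d)[:,0].T)
    X=cv2.triangulatePoints(*Ps,*q); X=(X[:3]/X[3]).T[0]; return X, proj("top",X)[0]-a,proj("scene",X)[0]-b
b1t,w=dark("pics/top0.png",236.5,242.5); b1s,w2=dark("pics/scene0.png",246.4,198.3)
print(b1t,w,b1s,w2); print("bolt1",T3(b1t,b1s))
b2t,w=dark("pics/top0.png",279.5,243.5); b2s,w2=dark("pics/scene0.png",215+226/4.4-.4,160+321/6-.4)
print(b2t,w,b2s,w2); print("bolt2",T3(b2t,b2s))
x=T3(b1t,b1s)[0]
bb,_=dark("pics/sceneB.png",246.0,194.7); cc,_=dark("pics/sceneC.png",245.6,192.5)
for nm,v in(("0",b1s),("B",bb),("C",cc)):
    zs=np.arange(.03,.08,.0005); P=proj("scene",np.c_[np.full(len(zs),x[0]),np.full(len(zs),x[1]),zs]); print(nm,v,np.interp(-v[1],-P[:,1],zs))
# head bolts (top = 0.1257 + bolt head) and base bolts, same method
for a,b in(([103,232],[258,148]),([98,413],[166,187]),([208,236],[314,321]),([205,451],[197,379])):
    ta,_=dark("pics/top0.png",*T([a])[0]); sb,_=dark("pics/scene0.png",*S([b])[0]); print("ref",T3(ta,sb)[0].round(4))
```

```text
[235.72483221 242.30536913] 41.0 [246.16062176 198.33678756] 42.0
bolt1 (array([0.42795532, 0.01424716, 0.04858355]), array([ 0.56458105, -0.82230914]), array([-0.7789395 , -0.01188479]))
[279.5591716  243.13905325] 44.0 [266.13059701 211.95522388] 40.0
bolt2 (array([ 0.42584988, -0.07600606,  0.05231231]), array([ 0.57215174, -0.7765876 ]), array([-0.79445246,  0.00516389]))
0 [246.16062176 198.33678756] 0.04854705644307767
B [245.68181818 194.62337662] 0.05987639946907731
C [245.38815789 192.73684211] 0.0655793333522872
ref [ 0.4923 -0.1422  0.1278]
ref [ 0.4245 -0.1408  0.1275]
ref [ 0.5029 -0.1809  0.0194]
ref [ 0.4128 -0.1786  0.0186]
```

Call:
send_rows(xyz=[[0.1,0,0],[0.2,0,0],[0.2,0,0],[0.2,0,0],[0.2,0,10],[0.2,0,22],[0.2,0,32],[0.2,0,35],[0.2,0,35],[0.2,0,35]], dr=[[0,0,-0.11],[0,0,-0.22],[0,0,-0.33],[0,0,-0.393],[0,0,-0.393],[0,0,-0.393],[0,0,-0.393],[0,0,-0.393],[0,0,-0.393],[0,0,-0.393]])

```text
time: 36.73
position: [0.4589, -0.1407, 0.1666]
tool_rot: [-1.803, -2.572, 0.001]
ft_force: [0.4, -1.1, -0.3]
grip_width: 0.506
grip_force: 0.0
```

Call:
send_rows(xyz=[[0,0,0],[0,0,0],[0,0,0],[0,0,0],[0,0,0],[0,0,0],[0,0,0],[0,0,0],[0,0,0],[0,0,0]], dr=[[0,0,0],[0,0,0],[0,0,0],[0,0,0],[0,0,0],[0,0,0],[0,0,0.03],[0,0,0.08],[0,0,0.14],[0,0,0.2]], jaw=25)

```text
time: 37.57
position: [0.4592, -0.1407, 0.1671]
tool_rot: [2.053, 2.378, -0.0]
ft_force: [-0.2, -0.6, 4.3]
grip_width: 0.397
grip_force: 19.6
```

Call:
send_rows(xyz=[[0,0,0],[0,0,0],[0,0,0],[0,0,0],[0,0,0],[0,0,0],[0,0,0],[0,0,0],[0,0,0],[0,0,0]], dr=[[0,0,0.08],[0,0,0.16],[0,0,0.25],[0,0,0.34],[0,0,0.43],[0,0,0.52],[0,0,0.6],[0,0,0.66],[0,0,0.69],[0,0,0.7]])

```text
time: 38.4
position: [0.4591, -0.1407, 0.1671]
tool_rot: [-2.743, -1.532, 0.0]
ft_force: [-2.0, -1.6, 3.7]
grip_width: 0.393
grip_force: 19.6
```

Run:
```python
from h import *
st()
cv2.imwrite('pics/sceneD.png',cv2.cvtColor(get_image('scene'),cv2.COLOR_RGB2BGR))
import fit; from fit import *
x,y=.464,-.0485
q=proj("scene",np.c_[np.array([x,y])+.038*U,0*t+.11]); sel=q[:,0]<np.percentile(q[:,0],45)
for g in "0BCD":
    fit.G={"scene":gaussian_filter(cv2.imread(f"pics/scene{g}.png",0).astype(float),.6)}
    zs=np.arange(.098,.130,.002); print(g,[round(score("scene",x,y,z,.038,sel)) for z in zs])
    # tin foot: side-wall vs plate, front-left arc, z = plate
    zs=np.arange(.036,.074,.002); f=(q[:,0]<np.percentile(q[:,0],50))&(q[:,1]>np.median(q[:,1])+2)
    print("  foot",[round(score("scene",x,y,z,.038,f)) for z in zs])
```

```text
t 38.4 p [ 0.4591 -0.1407  0.1671] yaz -31.62 z [-0. -0. -1.] F [-2.  -1.6  3.7] T [-0.11  0.33  0.08] w 34.2 g 19.6 q [-0.51 -0.01  0.76  1.98  0.01  1.17 -0.31]
0 [15, 16, 17, 19, 21, 16, 10, 6, 3, 2, 1, 1, 1, 2, 1, 1]
  foot [6, 5, 5, 5, 2, -5, -13, -15, -14, -14, -10, -7, -6, -7, -8, -8, -7, -6, -5]
B [1, 2, 3, 5, 8, 10, 11, 9, 9, 12, 14, 12, 8, 6, 5, 6]
  foot [5, 8, 11, 12, 12, 11, 10, 5, 1, -4, -7, -10, -13, -11, -11, -12, -9, -7, -6]
C [-3, -2, -1, 0, 2, 4, 7, 10, 12, 12, 12, 13, 14, 13, 11, 7]
  foot [0, 4, 8, 10, 10, 9, 7, 7, 6, 5, 1, -2, -5, -7, -12, -15, -13, -13, -9]
D [-3, -2, -1, 0, 1, 2, 4, 7, 10, 12, 11, 10, 10, 13, 13, 10]
  foot [-1, 0, 2, 4, 5, 6, 7, 6, 5, 3, 2, -1, -4, -6, -10, -13, -13, -11, -10]
```

Call:
send_rows(xyz=[[0,0,0],[0,0,0],[0,0,0],[0,0,0],[0,0,-8],[0,0,-20],[0,0,-40],[0,0,-65],[0,0,-95],[0,0,-125]], dr=[[0,0,0],[0,0,0],[0,0,0],[0,0,0],[0,0,0],[0,0,0],[0,0,0],[0,0,0],[0,0,0],[0,0,0]], jaw=44)

```text
time: 39.28
position: [0.4586, -0.1406, 0.2932]
tool_rot: [-2.742, -1.533, 0.001]
ft_force: [0.9, 0.4, -0.4]
grip_width: 0.509
grip_force: 0.0
```

Call:
send_rows(xyz=[[0,0,-20],[0,0,-40],[0,0,-50],[0,0,-50],[0,0,-50],[0,0,-50],[0,0,-50],[0,0,-50],[0,0,-50],[0,0,-50]], dr=[[0,0,0],[0,0,0],[0,0,0],[0,0,0],[0,0,0],[0,0,0],[0,0,0],[0,0,0],[0,0,0],[0,0,0]])

```text
time: 40.12
position: [0.4589, -0.1405, 0.3412]
tool_rot: [-2.741, -1.533, 0.002]
ft_force: [0.4, 0.4, -0.8]
grip_width: 0.504
grip_force: 0.0
```

Run:
```python
from h import *
st()
cv2.imwrite('pics/sceneE.png',cv2.cvtColor(get_image('scene'),cv2.COLOR_RGB2BGR))
import fit; from fit import *
fit.G={"scene":gaussian_filter(cv2.imread("pics/sceneE.png",0).astype(float),.6)}
x,y=.464,-.0485
zs=np.arange(.110,.134,.001); print([(round(z,3),round(score("scene",x,y,z,.038),1)) for z in zs])
# hub still on the spindle: dark hub vs light surroundings at expected hub-top centre
g=cv2.imread("pics/sceneE.png",0); P=[[.459,-.141,.1757],[.459,-.141,.155],[.44,-.13,.155]]
print([(p.round(0).tolist(),int(g[int(p[1]),int(p[0])])) for p in proj("scene",P)])
```

```text
t 40.12 p [ 0.4589 -0.1405  0.3412] yaz -31.57 z [-0.001 -0.    -1.   ] F [ 0.4  0.4 -0.8] T [-0.08  0.09  0.02] w 43.8 g 0.0 q [-0.54 -0.13  0.71  1.71  0.09  1.53 -0.38]
[(np.float64(0.11), np.float64(8.4)), (np.float64(0.111), np.float64(9.7)), (np.float64(0.112), np.float64(11.1)), (np.float64(0.113), np.float64(12.4)), (np.float64(0.114), np.float64(13.6)), (np.float64(0.115), np.float64(14.4)), (np.float64(0.116), np.float64(15.1)), (np.float64(0.117), np.float64(15.6)), (np.float64(0.118), np.float64(15.8)), (np.float64(0.119), np.float64(16.3)), (np.float64(0.12), np.float64(17.0)), (np.float64(0.121), np.float64(18.2)), (np.float64(0.122), np.float64(19.6)), (np.float64(0.123), np.float64(20.8)), (np.float64(0.124), np.float64(21.1)), (np.float64(0.125), np.float64(20.0)), (np.float64(0.126), np.float64(18.2)), (np.float64(0.127), np.float64(16.2)), (np.float64(0.128), np.float64(13.9)), (np.float64(0.129), np.float64(11.5)), (np.float64(0.13), np.float64(9.7)), (np.float64(0.131), np.float64(8.2)), (np.float64(0.132), np.float64(6.8)), (np.float64(0.133), np.float64(5.7)), (np.float64(0.134), np.float64(4.9))]
[([292.0, 173.0], 43), ([292.0, 181.0], 36), ([283.0, 182.0], 121)]
```

```bash
python3 -c "
from bench import *
print(close_job())"
```

```text
the job is handed in; nothing more can be done
None
```

The job is handed in: the crank is fully seated and left on the spindle, the rest is wound up to about 66 mm (65.8 mm by camera, good to about 1–2 mm), the tin and jar were still standing in the last picture I viewed, just before the final part-turn, and it took about 40 s.

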